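Hook out the heel tray and sort the heel blocks

TASK

Take the pull hook from its rest, put its tip down into the finger hole of the shut stock tray and pull the tray fully out with it; the hook must end up back in its rest as it lay before. Sort every heel block in the tray by its tag: those with a round tag go into the wooden tray with raised end grips, those with a cross tag into the plain steel tray, each standing flat on the tray's floor, tag up. Leave the emptied stock tray pushed fully shut, and do not disturb the jar, the tin or the hammer.

Things in the scene. Friction and masses are not known exactly. Their poses are not given: they have to be found in the camera images.
- unit: low wooden stock unit, fixed, 240 mm deep (local x) x 300 mm wide (local y) x 74 mm high, open at its front (local -x). Its tray slides out along local -x. The 8 mm top board is at 66 to 74 mm height and is set back 45 mm from the front (covers local x from -75 to +120 mm). Origin: centre of its underside.
- tray (a joint): aluminium tray in the unit: 0 = shut (may start up to 12 mm open), grows as it slides out along the unit's -x to a stop at 0.24 m; stays where left; friction about 1.5 N. Inside 214 x 268 mm, floor 12 mm above the bench, side and back rims 22 mm, front panel 34 mm above the bench. To shut it, press on its tab's outer edge or its front panel.
- tray_hole (a point): centre of the finger hole, on the top face of the pull tab: a level plate 60 mm wide, 6 mm thick, standing 50 mm out from the middle of the tray's front panel, top 34 mm above the bench, open below. The through hole is 24 mm (pull direction) x 26 mm; the tab's outer edge is 26 mm from its centre along the unit's -x. Moves with the tray.
- tray_mid (a point): centre of the tray's floor (top face), moves with the tray
- hook: pull hook, loose, 160 g: wooden handle 120 mm long (local x), 18 wide, 22 high, to grip across its middle; from its +x end an 8 mm steel rod runs on along x at the handle's mid-height and bends down at x = 115 mm to a tip 39 mm below the handle's underside. Origin: centre of the handle's underside, z up. Starts level in the rest, tip to the rest's +x.
- hook_tip (a point): lowest point of the hook's downturned 8 mm tip (local 115, 0, -39 mm in the hook's frame)
- hook_rest: fixed wooden rest for the hook, base 130 mm (local x) x 60 mm, with two notched saddles 12 mm thick at local x = -48 and +48 mm; notches 26 mm wide and 10 mm deep, open upward, running along local x; fingers fit between the saddles. Origin: centre of its underside.
- rest_seat (a point): centre of the rest at the height of the notch floors (46 mm above the bench): the hook's origin lies here when it is put back, handle along the rest's x
- pass_tray: fixed dark wooden tray for good heels, 90 mm (local x) x 230 mm (local y), rim 15 mm high and 5 mm thick, floor 5 mm thick, with a raised grip at each short end, 30 mm high, 50 mm wide. Origin: centre of its underside. Holds three blocks in a row along y, 70 mm apart.
- reject_tray: fixed plain steel tray for rejects, 90 mm (local x) x 230 mm (local y), rim 15 mm high and 5 mm thick, floor 5 mm thick, no grips. Origin: centre of its underside. Its place and the pass tray's may be swapped.
- good_1: D-shaped block of stacked leather for a shoe heel, 64 mm long (local x, round end at +x), 44 mm wide (local y), 40 mm high, about 90 g. Origin: centre of its underside, z up. Its tag, a white paper mark on top, is a ROUND DISC 32 mm across: a good heel. None when it is absent from this run (3 to 5 blocks are present). At the start it stands in the shut tray, long side across the pull direction. 
- good_2: D-shaped block of stacked leather for a shoe heel, 64 mm long (local x, round end at +x), 44 mm wide (local y), 40 mm high, about 90 g. Origin: centre of its underside, z up. Its tag, a white paper mark on top, is a ROUND DISC 32 mm across: a good heel. None when it is absent from this run (3 to 5 blocks are present). At the start it stands in the shut tray, long side across the pull direction. 
- good_3: D-shaped block of stacked leather for a shoe heel, 64 mm long (local x, round end at +x), 44 mm wide (local y), 40 mm high, about 90 g. Origin: centre of its underside, z up. Its tag, a white paper mark on top, is a ROUND DISC 32 mm across: a good heel. None when it is absent from this run (3 to 5 blocks are present). At the start it stands in the shut tray, long side across the pull direction. 
- reject_1: D-shaped block of stacked leather for a shoe heel, 64 mm long (local x, round end at +x), 44 mm wide (local y), 40 mm high, about 90 g. Origin: centre of its underside, z up. Its tag, a white paper mark on top, is a CROSS of two 50 mm strips: a reject. None when it is absent from this run (3 to 5 blocks are present). At the start it stands in the shut tray, long side across the pull direction. 
- reject_2: D-shaped block of stacked leather for a shoe heel, 64 mm long (local x, round end at +x), 44 mm wide (local y), 40 mm high, about 90 g. Origin: centre of its underside, z up. Its tag, a white paper mark on top, is a CROSS of two 50 mm strips: a reject. None when it is absent from this run (3 to 5 blocks are present). At the start it stands in the shut tray, long side across the pull direction. 
- glue_jar: bystander: amber glass jar, 72 mm across, 80 mm high; leave alone
- polish_tin: bystander: low round tin, 70 mm across, 35 mm high; leave alone
- hammer: bystander: hammer lying on the bench beside the trays; leave alone
Things that resemble listed ones, but are neither listed nor needed, are in the scene too. Leave any turquoise look-alike of the good_2 alone.

How it is judged:
By the outcome, as a careful person would: the job done as asked, in the order asked, and still so for the second after the job is handed in, with the robot touching nothing.
Of good_1, good_2, good_3, reject_1, reject_2 only 3 to 5 are there at a start; the rules pass over those that are not, and their reading is None.
At some moment in a run one of good_1, good_2, good_3, reject_1, reject_2 may be knocked a few centimetres aside while the robot is not near it.
It also fails if it takes over 210 s, if anything falls off the work surface, if the arm or the gripper's body presses on something with over 40 N, if the wrist force passes 120 N, or if a joint passes its speed limit or range.

ROBOT

A 6-joint arm with a two-finger parallel gripper is mounted at the origin on the work surface. World frame = base frame: x ahead of the robot, y to its left, z up, the work surface at z = 0. Lengths are in m, angles in degrees, forces in N, time in s.
With the tool pointing down it reaches from about 0.4 to 0.825 m from the base axis. Payload 7 kg.
Tool frame: the origin (TCP) lies at the very end of the fingers, on their centre line; the grasp point (between the pads) lies 19 mm behind it; z points along the fingers, y is the line along which they close (so a half turn about z gives the same grasp; the last joint's range is limited). The gripper opens to 88 mm and grips with 3 to 60 N. Pads are 19 mm wide; open, the fingers measure 130 mm over their backs; the gripper's body (78 mm by 193 mm) begins 47 mm behind the grasp point.
Start: joints at [-59.467, 20.546, 0.682, 0, -70.136, -16.507], TCP at [0.164, -0.655, 0.227] pointing down, gripper open.
Joint ranges: [-176.03, 176.03], [-82.01, 121.73], [-58.28, 71.71], [-173.87, 95.51], [-174.79, -0.11], [-173.66, 173.66]. Speed limits (degrees/s): [136.94, 136.94, 172.46, 180, 180, 180].

INTERFACE

Orientations are given as [roll, pitch, yaw] about the fixed x, y, z axes, in that order (R = Rz(yaw) Ry(pitch) Rx(roll)).
In Python, from plant import ctrl, cams, workorder gives the robot as it stands.
- The arm moves only by the tool play_rows, never from a script. Its argument "motion" is a list of rows, each an object of numbers: "x", "y", "z": the shift along the tool's x, y, z normalised to -1 to 1, where 1 is 0.025 m; "rx", "ry", "rz": the turn, a rotation vector about the tool's x, y, z normalised to -1 to 1, where 1 is 4 degrees. A call has 1 to 20 rows; each row shifts and turns the commanded pose from where the row before left it, along the tool's axes as they then stand; what a row does not reach is not made up. A row lasts 1/8 s, in which the tool goes at most 62.5 mm and 10.7 degrees, less where a joint would pass 70% of its speed; a pose out of reach is approached as far as the arm can. A call with a number of a shift or a turn outside -1 to 1 is refused whole. A call with a gripper value outside its range is refused whole. "fingers" is the opening, from -1 (shut) to 1 (fully open), set as the call begins (left out, the last holds). The fingers move at their own pace and stop on an object; the grip force is fixed at half the most. Time passes only in rows, so rows that do not move let the fingers close. It gives the time, the measured TCP pose, the force, the opening and the grip force at its end, in the units of the state.
- ctrl.get_obs(): the state, without advancing time (a new reading comes with each control period).
- cams.snapshot(name): name is "scene" or "top"; returns the picture (384x512x3 uint8, blue, green, red); there is no depth.
- cams.get_calibration(name): a dict with "vertical_fov" (degrees; the focal length in pixels is half the picture's height over the tangent of half this angle, whatever the lens; pixels are square), "cx", "cy" (the principal point, pixels), "position" and "rotation" of the camera in the world. Camera axes: x right, y up, looking along -z (the intrinsics and any distortion apply to the point x, -y, -z); pixel columns grow to the right and rows downward; lengths in m; the calibration is good to about 2 mm. A picture is of the moment at which its call begins. get_calibration takes no time and is no camera call.
- workorder.close_job(): hands the job in; it is judged then, once.
The state is a dict: "clock": time; "joint_pos": joint angles; "qvel": joint speeds; "tau": joint torques, N m; "tool_pos": TCP position; "orientation": TCP orientation; "force": force on the tool from outside, world axes, zero at the start; "moment": the same for the moment, N m; "opening": finger opening in m; "gripper_force": force on a finger pad.
Only numpy, scipy, OpenCV 4.12 (cv2) and the standard library are available. Lean on these libraries where they do the work, as an engineer would, in place of code of your own. Each camera call takes 0.05 s, during which the arm holds its last target. There are 200 camera calls.

## Working session

There is one attempt and no reset: what is moved stays moved. The work goes in short steps, Python scripts to look and compute and a tool call to move; the robot and the scene stay as the last step left them, time stands still between calls to the robot, and variables do not carry over. Pictures are saved under pics/ and viewed, at most 14 in all, crops included, and the job is handed in when it is done.

Besides the shell and the picture viewer there is one more tool, called as name(argument=value, ...) on one line, values as JSON. play_rows: Moves the arm, as the interface text tells. Its arguments: {"type":"object","properties":{"motion":{"type":"array"},"fingers":{"type":"number"}},"required":["motion"]}

```bash
mkdir -p pics; ls; python3 - <<'E'
from plant import ctrl,cams
import cv2
for n in("scene","top"):
    cv2.imwrite(f"pics/{n}0.png",cams.snapshot(n)); print(n,cams.get_calibration(n))
print(ctrl.get_obs())
E
```

```text
pics
scene {'vertical_fov': 51.894801940398565, 'cx': 246.87276852541254, 'cy': 197.20206305674083, 'position': array([1.39938645, 0.22565235, 1.07422827]), 'rotation': array([ 41.37919043,  -0.15486238, 103.5484107 ])}
top {'vertical_fov': 53.68431987630999, 'cx': 250.48849618845884, 'cy': 189.61266626899334, 'position': array([0.50113127, 0.01141049, 1.28275219]), 'rotation': array([  1.65748715,  -0.75800343, -88.43333295])}
{'clock': 0.1, 'joint_pos': array([-5.94690172e+01,  2.05872717e+01,  6.39867512e-01, -1.49819058e-02,
       -7.01378804e+01, -1.65068310e+01]), 'qvel': array([ 0.06469074, -0.18813319,  0.11682889,  0.05826886,  0.02006418,
       -0.11141567]), 'tau': array([-3.71267713e-03, -5.84160876e+01,  2.93748611e+01,  7.01564535e+00,
        1.01643149e-02, -7.41978715e-05]), 'tool_pos': array([ 0.16342394, -0.65446895,  0.22573215]), 'orientation': array([ 1.79914228e+02, -1.07294022e-02, -1.65980941e+02]), 'force': array([-0.29743828,  0.37384289,  0.06980554]), 'moment': array([-0.00879523,  0.02371299, -0.0064002 ]), 'gripper_force': 0.0, 'opening': 0.08773969690981237}
```

View pics/scene0.png

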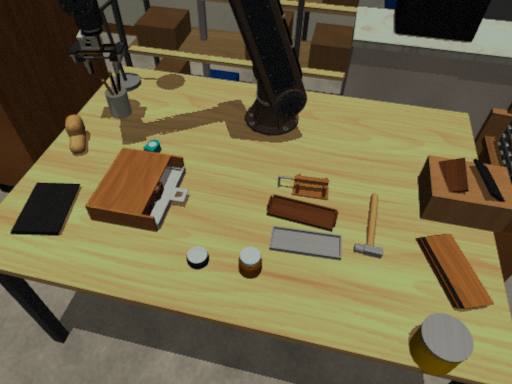

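View pics/top0.png

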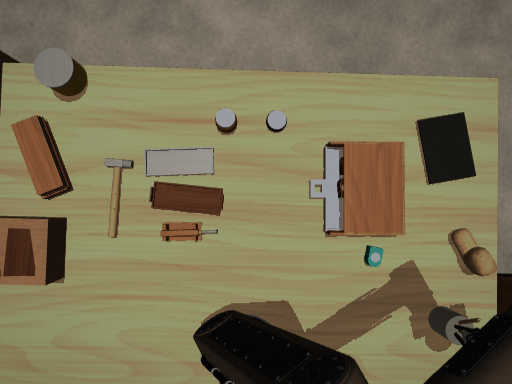

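```bash
cat > h.py <<'E'
import numpy as np,cv2
from plant import ctrl,cams
from scipy.spatial.transform import Rotation as R
def cal(n):
    c=cams.get_calibration(n); f=192/np.tan(np.radians(c["vertical_fov"]/2))
    return c,f,R.from_euler("xyz",c["rotation"],degrees=True).as_matrix()
def ray(n,px,z):
    c,f,M=cal(n); d=M@np.array([(px[0]-c["cx"])/f,-(px[1]-c["cy"])/f,-1]); p=c["position"]
    return p+d*(z-p[2])/d[2]
def proj(n,P):
    c,f,M=cal(n); q=M.T@(np.array(P)-c["position"]); return np.array([c["cx"]-f*q[0]/q[2],c["cy"]+f*q[1]/q[2]])
E
python3 - <<'E'
from h import *
t=cv2.imread("pics/top0.png")
a=cv2.resize(t[140:250,140:240],None,fx=4,fy=4,interpolation=cv2.INTER_CUBIC)
b=cv2.resize(t[140:250,305:395],None,fx=4,fy=4,interpolation=cv2.INTER_CUBIC)
cv2.imwrite("pics/c0.png",np.hstack([a,b]))
o=ctrl.get_obs();print(proj("top",o["tool_pos"]),proj("scene",o["tool_pos"]))
for n,q in(("hookL",(162,232,.068)),("hookR",(202,231,.068)),("tip",(216,232,.057)),("hole",(318,188,.034))):print(n,ray("top",q[:2],q[2]))
for n,q in(("hole",(179,196,.034)),("tip",(281,183,.057))):print(n,ray("scene",q[:2],q[2]))
E
```

```text
[481.52168836 328.60874247] [103.67098229  72.12636309]
hookL [0.39396581 0.27421385 0.068     ]
hookR [0.40048023 0.14722895 0.068     ]
tip [0.39754326 0.1033931  0.057     ]
hole [ 0.5492105  -0.22677551  0.034     ]
hole [ 0.55886356 -0.21980023  0.034     ]
tip [0.43355718 0.1203417  0.057     ]
```

View pics/c0.png

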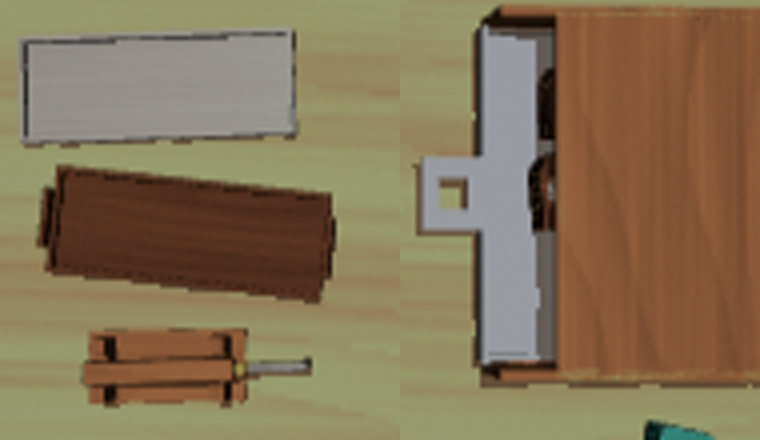

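```bash
python3 - <<'E'
from h import *
A=lambda x,y:((x+.5)/4-.5+140,(y+.5)/4-.5+140)
B=lambda x,y:((x+.5)/4-.5+305,(y+.5)/4-.5+140)
for n,q,z in(("hL",A(83,373.5),.068),("hR",A(234,370.5),.068),("rod0",A(250,369),.061),("tip",A(307,366),.061),
 ("baseTL",A(90,331),.01),("baseTR",A(246,330),.01),("baseBL",A(90,404),.01),("baseBR",A(245,402),.01),
 ("hole",B(52,194),.034),("tabL1",B(18,157),.034),("tabL2",B(20,233),.034),("bdT",B(156,14),.074),("bdB",B(156,376),.074),("panT",B(81,25),.034),("panB",B(81,362),.034),
 ("passTL",A(60,168),.015),("passTR",A(331,194),.015),("passBL",A(48,271),.015),("passBR",A(320,301),.015),
 ("rejTL",A(21,40),.015),("rejTR",A(295,30),.015),("rejBL",A(25,142),.015),("rejBR",A(296,134),.015),
 ("jar",(226,116),.08),("tin",(276,120),.035)):
    print(n,np.round(ray("top",q,z),4)[:2])
E
```

```text
hL [0.3907 0.2793]
hR [0.3962 0.1594]
rod0 [0.3971 0.1475]
tip [0.4007 0.102 ]
baseTL [0.4209 0.2874]
baseTR [0.4252 0.1576]
baseBL [0.3602 0.2854]
baseBR [0.3652 0.1565]
hole [ 0.5488 -0.2255]
tabL1 [ 0.5785 -0.1967]
tabL2 [ 0.5159 -0.1998]
bdT [ 0.694  -0.2984]
bdB [ 0.4045 -0.3042]
panT [ 0.6894 -0.2465]
panB [ 0.4111 -0.2525]
passTL [0.556  0.3159]
passTR [0.5406 0.0897]
passBL [0.47   0.3229]
passBR [0.4512 0.0962]
rejTL [0.6621 0.3521]
rejTR [0.6771 0.1238]
rejBL [0.5769 0.3457]
rejBR [0.59   0.1204]
jar [0.7688 0.0809]
tin [ 0.7705 -0.0822]
```

play_rows(motion=[{"z": -1},{"z": -1},{"z": -1,"rz": -0.979},{"z": -1,"rz": -0.979},{"rz": -0.979},{"rz": -0.979},{"rz": -0.979},{"rz": -0.979},{"rz": -0.979},{"rz": -0.979},{"rz": -0.979},{"rz": -0.979},{"rz": -0.979},{"rz": -0.979},{"rz": -0.979},{"rz": -0.979},{"rz": -0.979},{"rz": -0.979},{"rz": -0.979},{"rz": -0.979}], fingers=0.136)

```text
$.motion[0]: bad value
```

play_rows(motion=[{"x": 0,"y": 0,"z": -1,"rx": 0,"ry": 0,"rz": 0},{"x": 0,"y": 0,"z": -1,"rx": 0,"ry": 0,"rz": 0},{"x": 0,"y": 0,"z": -1,"rx": 0,"ry": 0,"rz": -0.98},{"x": 0,"y": 0,"z": -1,"rx": 0,"ry": 0,"rz": -0.98},{"x": 0,"y": 0,"z": 0,"rx": 0,"ry": 0,"rz": -0.98},{"x": 0,"y": 0,"z": 0,"rx": 0,"ry": 0,"rz": -0.98},{"x": 0,"y": 0,"z": 0,"rx": 0,"ry": 0,"rz": -0.98},{"x": 0,"y": 0,"z": 0,"rx": 0,"ry": 0,"rz": -0.98},{"x": 0,"y": 0,"z": 0,"rx": 0,"ry": 0,"rz": -0.98},{"x": 0,"y": 0,"z": 0,"rx": 0,"ry": 0,"rz": -0.98},{"x": 0,"y": 0,"z": 0,"rx": 0,"ry": 0,"rz": -0.98},{"x": 0,"y": 0,"z": 0,"rx": 0,"ry": 0,"rz": -0.98},{"x": 0,"y": 0,"z": 0,"rx": 0,"ry": 0,"rz": -0.98},{"x": 0,"y": 0,"z": 0,"rx": 0,"ry": 0,"rz": -0.98},{"x": 0,"y": 0,"z": 0,"rx": 0,"ry": 0,"rz": -0.98},{"x": 0,"y": 0,"z": 0,"rx": 0,"ry": 0,"rz": -0.98},{"x": 0,"y": 0,"z": 0,"rx": 0,"ry": 0,"rz": -0.98},{"x": 0,"y": 0,"z": 0,"rx": 0,"ry": 0,"rz": -0.98},{"x": 0,"y": 0,"z": 0,"rx": 0,"ry": 0,"rz": -0.98},{"x": 0,"y": 0,"z": 0,"rx": 0,"ry": 0,"rz": -0.98}], fingers=0.136)

```text
clock: 2.6
tool_pos: [0.1635, -0.6546, 0.326]
orientation: [180.0, 0.1, -95.3]
force: [0.5, 0.3, 0.2]
opening: 0.0501
gripper_force: 0.0
```

play_rows(motion=[{"x": 0,"y": 0,"z": 0,"rx": 0,"ry": 0,"rz": -0.95},{"x": 0,"y": 0,"z": 0,"rx": 0,"ry": 0,"rz": -0.95},{"x": -0.976,"y": -0.9,"z": 0,"rx": 0,"ry": 0,"rz": 0},{"x": -0.976,"y": -0.9,"z": 0,"rx": 0,"ry": 0,"rz": 0},{"x": -0.976,"y": -0.9,"z": 0,"rx": 0,"ry": 0,"rz": 0},{"x": -0.976,"y": -0.9,"z": 0,"rx": 0,"ry": 0,"rz": 0},{"x": -0.976,"y": -0.9,"z": 0,"rx": 0,"ry": 0,"rz": 0},{"x": -0.976,"y": -0.9,"z": 0,"rx": 0,"ry": 0,"rz": 0},{"x": -0.976,"y": -0.9,"z": 0,"rx": 0,"ry": 0,"rz": 0},{"x": -0.976,"y": -0.9,"z": 0,"rx": 0,"ry": 0,"rz": 0},{"x": -0.976,"y": -0.9,"z": 0,"rx": 0,"ry": 0,"rz": 0},{"x": -0.976,"y": -0.9,"z": 0,"rx": 0,"ry": 0,"rz": 0},{"x": -0.976,"y": -0.9,"z": 0,"rx": 0,"ry": 0,"rz": 0},{"x": -0.976,"y": -0.9,"z": 0,"rx": 0,"ry": 0,"rz": 0},{"x": -0.976,"y": -0.9,"z": 0,"rx": 0,"ry": 0,"rz": 0},{"x": -0.976,"y": -0.9,"z": 0,"rx": 0,"ry": 0,"rz": 0},{"x": -0.976,"y": -0.9,"z": 0,"rx": 0,"ry": 0,"rz": 0},{"x": -0.976,"y": -0.9,"z": 0,"rx": 0,"ry": 0,"rz": 0},{"x": -0.976,"y": -0.9,"z": 0,"rx": 0,"ry": 0,"rz": 0},{"x": -0.976,"y": -0.9,"z": 0,"rx": 0,"ry": 0,"rz": 0}])

```text
clock: 5.1
tool_pos: [0.5519, -0.1995, 0.3262]
orientation: [180.0, 0.0, -87.8]
force: [0.5, -0.6, -0.8]
opening: 0.0499
gripper_force: 0.0
```

play_rows(motion=[{"x": -0.945,"y": 0.314,"z": 0.369,"rx": 0,"ry": 0,"rz": 0},{"x": -0.945,"y": 0.314,"z": 0.369,"rx": 0,"ry": 0,"rz": 0},{"x": -0.945,"y": 0.314,"z": 0.369,"rx": 0,"ry": 0,"rz": 0},{"x": -0.945,"y": 0.314,"z": 0.369,"rx": 0,"ry": 0,"rz": 0},{"x": -0.945,"y": 0.314,"z": 0.369,"rx": 0,"ry": 0,"rz": 0},{"x": -0.945,"y": 0.314,"z": 0.369,"rx": 0,"ry": 0,"rz": 0},{"x": -0.945,"y": 0.314,"z": 0.369,"rx": 0,"ry": 0,"rz": 0},{"x": -0.945,"y": 0.314,"z": 0.369,"rx": 0,"ry": 0,"rz": 0},{"x": -0.945,"y": 0.314,"z": 0.369,"rx": 0,"ry": 0,"rz": 0},{"x": -0.945,"y": 0.314,"z": 0.369,"rx": 0,"ry": 0,"rz": 0},{"x": -0.945,"y": 0.314,"z": 0.369,"rx": 0,"ry": 0,"rz": 0},{"x": -0.945,"y": 0.314,"z": 0.369,"rx": 0,"ry": 0,"rz": 0},{"x": -0.945,"y": 0.314,"z": 0.369,"rx": 0,"ry": 0,"rz": 0},{"x": -0.945,"y": 0.314,"z": 0.369,"rx": 0,"ry": 0,"rz": 0},{"x": -0.945,"y": 0.314,"z": 0.369,"rx": 0,"ry": 0,"rz": 0},{"x": -0.945,"y": 0.314,"z": 0.369,"rx": 0,"ry": 0,"rz": 0},{"x": -0.945,"y": 0.314,"z": 0.369,"rx": 0,"ry": 0,"rz": 0},{"x": -0.945,"y": 0.314,"z": 0.369,"rx": 0,"ry": 0,"rz": 0},{"x": 0,"y": 0,"z": 0,"rx": 0,"ry": 0,"rz": 0}])

```text
clock: 7.48
tool_pos: [0.3933, 0.2197, 0.1597]
orientation: [179.9, -0.1, -87.7]
force: [-0.1, -0.2, -0.2]
opening: 0.0492
gripper_force: 0.0
```

```bash
python3 - <<'E'
from h import *
a=cams.snapshot("scene")[120:230,240:380];b=cams.snapshot("top")[140:260,130:250]
cv2.imwrite("pics/c1.png",np.hstack([cv2.resize(x,(400,400),interpolation=cv2.INTER_CUBIC) for x in(a,b)]))
p=np.array([.3933,.2197,.1597]);print(proj("scene",p)-[240,120],proj("top",p)-[130,140])
E
```

```text
[74.13615699 38.75187758] [43.7076502 95.2920644]
```

View pics/c1.png

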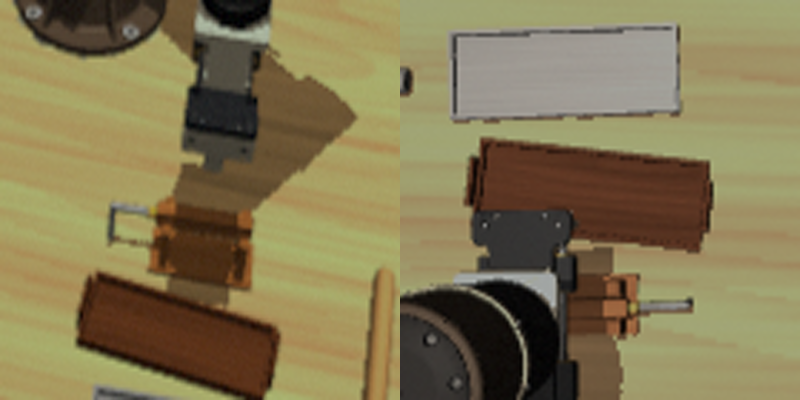

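play_rows(motion=[{"x": 0,"y": 0,"z": 0.8,"rx": 0,"ry": 0,"rz": 0},{"x": 0,"y": 0,"z": 0.8,"rx": 0,"ry": 0,"rz": 0},{"x": 0,"y": 0,"z": 0.8,"rx": 0,"ry": 0,"rz": 0},{"x": 0,"y": 0,"z": 0.8,"rx": 0,"ry": 0,"rz": 0},{"x": 0,"y": 0,"z": 0.5,"rx": 0,"ry": 0,"rz": 0},{"x": 0,"y": 0,"z": 0.5,"rx": 0,"ry": 0,"rz": 0},{"x": 0,"y": 0,"z": 0.4,"rx": 0,"ry": 0,"rz": 0},{"x": 0,"y": 0,"z": 0.3,"rx": 0,"ry": 0,"rz": 0},{"x": 0,"y": 0,"z": 0,"rx": 0,"ry": 0,"rz": 0}])

```text
clock: 8.7
tool_pos: [0.3939, 0.2188, 0.0376]
orientation: [180.0, -0.0, -87.8]
force: [-0.9, 0.4, 0.8]
opening: 0.05
gripper_force: 0.0
```

play_rows(motion=[{"x": 0,"y": 0,"z": 0,"rx": 0,"ry": 0,"rz": 0},{"x": 0,"y": 0,"z": 0,"rx": 0,"ry": 0,"rz": 0},{"x": 0,"y": 0,"z": 0,"rx": 0,"ry": 0,"rz": 0},{"x": 0,"y": 0,"z": 0,"rx": 0,"ry": 0,"rz": 0},{"x": 0,"y": 0,"z": 0,"rx": 0,"ry": 0,"rz": 0},{"x": 0,"y": 0,"z": 0,"rx": 0,"ry": 0,"rz": 0},{"x": 0,"y": 0,"z": 0,"rx": 0,"ry": 0,"rz": 0},{"x": 0,"y": 0,"z": 0,"rx": 0,"ry": 0,"rz": 0}], fingers=-1)

```text
clock: 9.7
tool_pos: [0.3942, 0.2191, 0.0382]
orientation: [-180.0, 0.0, -87.8]
force: [-1.0, -0.1, 5.6]
opening: 0.0175
gripper_force: 29.9
```

play_rows(motion=[{"x": 0,"y": 0,"z": -0.4,"rx": 0,"ry": 0,"rz": 0},{"x": 0,"y": 0,"z": -0.6,"rx": 0,"ry": 0,"rz": 0},{"x": 0,"y": 0,"z": -0.8,"rx": 0,"ry": 0,"rz": 0},{"x": 0,"y": 0,"z": -0.8,"rx": 0,"ry": 0,"rz": 0},{"x": 0,"y": 0,"z": -0.8,"rx": 0,"ry": 0,"rz": 0},{"x": 0,"y": 0,"z": -0.8,"rx": 0,"ry": 0,"rz": 0},{"x": 0,"y": 0,"z": 0,"rx": 0,"ry": 0,"rz": 0},{"x": 0,"y": 0,"z": 0,"rx": 0,"ry": 0,"rz": 0}])

```text
clock: 10.7
tool_pos: [0.3937, 0.2187, 0.1425]
orientation: [180.0, -0.0, -87.8]
force: [-0.2, 0.2, -1.2]
opening: 0.0178
gripper_force: 29.9
```

play_rows(motion=[{"x": 0.837,"y": -0.345,"z": 0.08,"rx": 0,"ry": 0,"rz": 0},{"x": 0.837,"y": -0.345,"z": 0.08,"rx": 0,"ry": 0,"rz": 0},{"x": 0.837,"y": -0.345,"z": 0.08,"rx": 0,"ry": 0,"rz": 0},{"x": 0.837,"y": -0.345,"z": 0.08,"rx": 0,"ry": 0,"rz": 0},{"x": 0.837,"y": -0.345,"z": 0.08,"rx": 0,"ry": 0,"rz": 0},{"x": 0.837,"y": -0.345,"z": 0.08,"rx": 0,"ry": 0,"rz": 0},{"x": 0.837,"y": -0.345,"z": 0.08,"rx": 0,"ry": 0,"rz": 0},{"x": 0.837,"y": -0.345,"z": 0.08,"rx": 0,"ry": 0,"rz": 0},{"x": 0.837,"y": -0.345,"z": 0.08,"rx": 0,"ry": 0,"rz": 0},{"x": 0.837,"y": -0.345,"z": 0.08,"rx": 0,"ry": 0,"rz": 0},{"x": 0.837,"y": -0.345,"z": 0.08,"rx": 0,"ry": 0,"rz": 0},{"x": 0.837,"y": -0.345,"z": 0.08,"rx": 0,"ry": 0,"rz": 0},{"x": 0.837,"y": -0.345,"z": 0.08,"rx": 0,"ry": 0,"rz": 0},{"x": 0.837,"y": -0.345,"z": 0.08,"rx": 0,"ry": 0,"rz": 0},{"x": 0.837,"y": -0.345,"z": 0.08,"rx": 0,"ry": 0,"rz": 0},{"x": 0.837,"y": -0.345,"z": 0.08,"rx": 0,"ry": 0,"rz": 0},{"x": 0,"y": 0,"z": 0,"rx": 0,"ry": 0,"rz": 0},{"x": 0,"y": 0,"z": 0,"rx": 0,"ry": 0,"rz": 0}])

```text
clock: 12.95
tool_pos: [0.544, -0.1102, 0.1101]
orientation: [179.9, 0.0, -87.8]
force: [0.5, 0.1, -1.8]
opening: 0.0178
gripper_force: 29.9
```

```bash
python3 - <<'E'
from h import *
a=cams.snapshot("scene")[150:250,130:230];b=cams.snapshot("top")[140:240,280:380]
cv2.imwrite("pics/c2.png",np.hstack([cv2.resize(x,(400,400),interpolation=cv2.INTER_CUBIC) for x in(a,b)]))
o=ctrl.get_obs();print(o["tool_pos"],o["orientation"])
p=o["tool_pos"]+[.1155*.0384,-.1155*.999,-.031]
for q in(p,p+[0,0,.054],[.549,-.226,.034]):print((proj("scene",q)-[130,150])*4,(proj("top",q)-[280,140])*4)
E
```

```text
[ 0.54431064 -0.10981374  0.11068241] [ 1.79958006e+02  3.10682937e-03 -8.77900478e+01]
[187.43898168 139.26109328] [160.98609722 190.62315299]
[179.02802238  95.11675066] [174.99020701 188.20070497]
[193.21708382 174.65390471] [151.05718936 192.22873553]
```

View pics/c2.png

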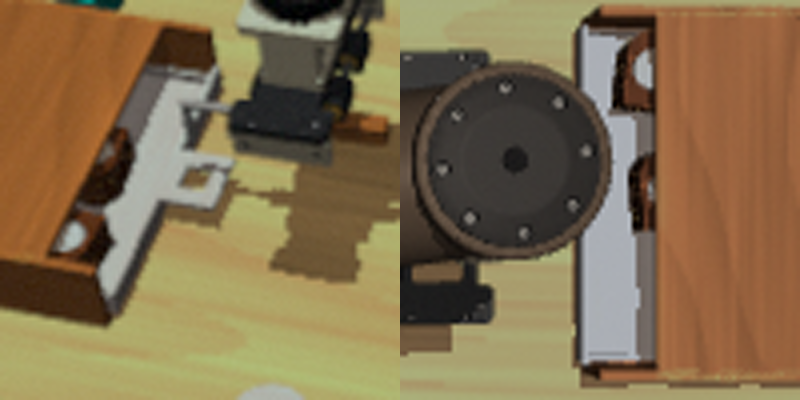

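play_rows(motion=[{"x": 0.06,"y": 0.08,"z": 0.4,"rx": 0,"ry": 0,"rz": 0},{"x": 0,"y": 0,"z": 0.4,"rx": 0,"ry": 0,"rz": 0},{"x": 0,"y": 0,"z": 0.4,"rx": 0,"ry": 0,"rz": 0},{"x": 0,"y": 0,"z": 0.4,"rx": 0,"ry": 0,"rz": 0},{"x": 0,"y": 0,"z": 0.2,"rx": 0,"ry": 0,"rz": 0},{"x": 0,"y": 0,"z": 0.2,"rx": 0,"ry": 0,"rz": 0},{"x": 0,"y": 0,"z": 0,"rx": 0,"ry": 0,"rz": 0}])

```text
clock: 13.92
tool_pos: [0.5427, -0.1119, 0.0607]
orientation: [180.0, -0.0, -87.8]
force: [0.4, -0.2, -1.1]
opening: 0.0184
gripper_force: 29.9
```

play_rows(motion=[{"x": 0,"y": 0,"z": 0.28,"rx": 0,"ry": 0,"rz": 0},{"x": 0,"y": 0,"z": 0.28,"rx": 0,"ry": 0,"rz": 0},{"x": 0,"y": 0,"z": 0,"rx": 0,"ry": 0,"rz": 0}])

```text
clock: 14.3
tool_pos: [0.5423, -0.1119, 0.0463]
orientation: [179.9, -0.0, -87.8]
force: [0.2, -0.0, -1.0]
opening: 0.0179
gripper_force: 29.9
```

```bash
python3 - <<'E'
from h import *
a=cams.snapshot("scene")[160:220,140:220]
cv2.imwrite("pics/c3.png",cv2.resize(a,None,fx=6,fy=6,interpolation=cv2.INTER_CUBIC))
E
```

```text
(no output)
```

View pics/c3.png

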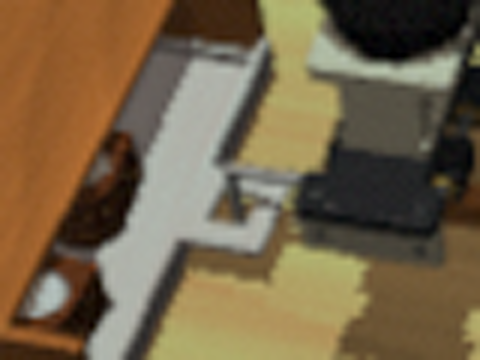

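play_rows(motion=[{"x": -0.2,"y": 0,"z": 0,"rx": 0,"ry": 0,"rz": 0},{"x": -0.2,"y": -0.01,"z": 0,"rx": 0,"ry": 0,"rz": 0},{"x": -0.3,"y": -0.01,"z": 0,"rx": 0,"ry": 0,"rz": 0},{"x": -0.5,"y": -0.01,"z": 0,"rx": 0,"ry": 0,"rz": 0},{"x": -0.5,"y": -0.01,"z": 0,"rx": 0,"ry": 0,"rz": 0},{"x": -0.5,"y": -0.01,"z": 0,"rx": 0,"ry": 0,"rz": 0},{"x": -0.5,"y": -0.01,"z": 0,"rx": 0,"ry": 0,"rz": 0},{"x": -0.5,"y": -0.01,"z": 0,"rx": 0,"ry": 0,"rz": 0},{"x": -0.5,"y": -0.01,"z": 0,"rx": 0,"ry": 0,"rz": 0},{"x": -0.5,"y": -0.01,"z": 0,"rx": 0,"ry": 0,"rz": 0},{"x": -0.5,"y": -0.01,"z": 0,"rx": 0,"ry": 0,"rz": 0},{"x": -0.5,"y": -0.01,"z": 0,"rx": 0,"ry": 0,"rz": 0},{"x": -0.5,"y": -0.01,"z": 0,"rx": 0,"ry": 0,"rz": 0},{"x": -0.5,"y": -0.01,"z": 0,"rx": 0,"ry": 0,"rz": 0},{"x": -0.5,"y": -0.01,"z": 0,"rx": 0,"ry": 0,"rz": 0},{"x": -0.5,"y": -0.01,"z": 0,"rx": 0,"ry": 0,"rz": 0},{"x": -0.5,"y": -0.01,"z": 0,"rx": 0,"ry": 0,"rz": 0},{"x": -0.5,"y": -0.01,"z": 0,"rx": 0,"ry": 0,"rz": 0},{"x": -0.3,"y": 0,"z": 0,"rx": 0,"ry": 0,"rz": 0},{"x": -0.2,"y": 0,"z": 0,"rx": 0,"ry": 0,"rz": 0}])

```text
clock: 16.85
tool_pos: [0.5391, 0.1064, 0.0471]
orientation: [-180.0, 0.0, -87.8]
force: [-0.3, -2.3, -1.6]
opening: 0.018
gripper_force: 29.9
```

play_rows(motion=[{"x": -0.16,"y": 0,"z": 0,"rx": 0,"ry": 0,"rz": 0},{"x": -0.16,"y": 0,"z": 0,"rx": 0,"ry": 0,"rz": 0},{"x": -0.16,"y": 0,"z": 0,"rx": 0,"ry": 0,"rz": 0},{"x": -0.16,"y": 0,"z": 0,"rx": 0,"ry": 0,"rz": 0}])

```text
clock: 17.35
tool_pos: [0.5384, 0.1219, 0.0471]
orientation: [-180.0, 0.0, -87.8]
force: [0.8, -1.7, -0.9]
opening: 0.0179
gripper_force: 29.9
```

play_rows(motion=[{"x": -0.1,"y": 0,"z": 0,"rx": 0,"ry": 0,"rz": 0},{"x": -0.1,"y": 0,"z": 0,"rx": 0,"ry": 0,"rz": 0},{"x": 0,"y": 0,"z": 0,"rx": 0,"ry": 0,"rz": 0}])

```text
clock: 17.73
tool_pos: [0.538, 0.127, 0.047]
orientation: [-180.0, 0.0, -87.8]
force: [0.8, -0.4, -0.7]
opening: 0.0178
gripper_force: 29.9
```

play_rows(motion=[{"x": -0.12,"y": 0,"z": 0,"rx": 0,"ry": 0,"rz": 0},{"x": -0.12,"y": 0,"z": 0,"rx": 0,"ry": 0,"rz": 0}])

```text
clock: 17.98
tool_pos: [0.5377, 0.1326, 0.047]
orientation: [180.0, -0.0, -87.8]
force: [0.3, -1.2, -1.8]
opening: 0.0177
gripper_force: 29.9
```

play_rows(motion=[{"x": -0.1,"y": 0,"z": 0,"rx": 0,"ry": 0,"rz": 0}])

```text
clock: 18.1
tool_pos: [0.5372, 0.1347, 0.0468]
orientation: [179.9, -0.1, -87.8]
force: [3.2, -9.5, -4.0]
opening: 0.018
gripper_force: 29.9
```

play_rows(motion=[{"x": 0.3,"y": 0,"z": 0,"rx": 0,"ry": 0,"rz": 0},{"x": 0,"y": 0,"z": 0,"rx": 0,"ry": 0,"rz": 0},{"x": 0,"y": 0,"z": -0.4,"rx": 0,"ry": 0,"rz": 0},{"x": 0,"y": 0,"z": -0.7,"rx": 0,"ry": 0,"rz": 0},{"x": 0,"y": 0,"z": -0.9,"rx": 0,"ry": 0,"rz": 0},{"x": 0,"y": 0,"z": -0.9,"rx": 0,"ry": 0,"rz": 0},{"x": 0,"y": 0,"z": -0.9,"rx": 0,"ry": 0,"rz": 0},{"x": 0,"y": 0,"z": 0,"rx": 0,"ry": 0,"rz": 0}])

```text
clock: 19.1
tool_pos: [0.5392, 0.1284, 0.1445]
orientation: [-179.8, 0.1, -87.8]
force: [0.5, 1.1, -1.5]
opening: 0.0178
gripper_force: 29.9
```

play_rows(motion=[{"x": -0.48,"y": 0.709,"z": 0,"rx": 0,"ry": 0,"rz": 0},{"x": -0.48,"y": 0.709,"z": 0,"rx": 0,"ry": 0,"rz": 0},{"x": -0.48,"y": 0.709,"z": 0,"rx": 0,"ry": 0,"rz": 0},{"x": -0.48,"y": 0.709,"z": 0,"rx": 0,"ry": 0,"rz": 0},{"x": -0.48,"y": 0.709,"z": 0,"rx": 0,"ry": 0,"rz": 0},{"x": -0.48,"y": 0.709,"z": 0,"rx": 0,"ry": 0,"rz": 0},{"x": -0.48,"y": 0.709,"z": 0,"rx": 0,"ry": 0,"rz": 0},{"x": -0.48,"y": 0.709,"z": 0,"rx": 0,"ry": 0,"rz": 0},{"x": 0,"y": 0,"z": 0,"rx": 0,"ry": 0,"rz": 0},{"x": 0,"y": 0,"z": 0,"rx": 0,"ry": 0,"rz": 0}])

```text
clock: 20.35
tool_pos: [0.3926, 0.2181, 0.1418]
orientation: [180.0, -0.0, -87.8]
force: [0.4, -0.3, -2.4]
opening: 0.0177
gripper_force: 29.9
```

play_rows(motion=[{"x": 0,"y": 0,"z": 0.8,"rx": 0,"ry": 0,"rz": 0},{"x": 0,"y": 0,"z": 0.8,"rx": 0,"ry": 0,"rz": 0},{"x": 0,"y": 0,"z": 0.6,"rx": 0,"ry": 0,"rz": 0},{"x": 0,"y": 0,"z": 0.5,"rx": 0,"ry": 0,"rz": 0},{"x": 0,"y": 0,"z": 0,"rx": 0,"ry": 0,"rz": 0}])

```text
clock: 20.98
tool_pos: [0.3925, 0.2174, 0.0736]
orientation: [179.9, -0.1, -87.9]
force: [1.0, -0.0, -1.3]
opening: 0.018
gripper_force: 29.9
```

play_rows(motion=[{"x": -0.06,"y": -0.06,"z": 0.4,"rx": 0,"ry": 0,"rz": 0},{"x": 0,"y": 0,"z": 0.4,"rx": 0,"ry": 0,"rz": 0},{"x": 0,"y": 0,"z": 0.3,"rx": 0,"ry": 0,"rz": 0},{"x": 0,"y": 0,"z": 0.2,"rx": 0,"ry": 0,"rz": 0},{"x": 0,"y": 0,"z": 0.08,"rx": 0,"ry": 0,"rz": 0},{"x": 0,"y": 0,"z": 0,"rx": 0,"ry": 0,"rz": 0}])

```text
clock: 21.72
tool_pos: [0.394, 0.2197, 0.04]
orientation: [180.0, -0.0, -87.8]
force: [0.1, 0.6, -1.2]
opening: 0.0178
gripper_force: 29.9
```

play_rows(motion=[{"x": 0,"y": 0,"z": 0.06,"rx": 0,"ry": 0,"rz": 0},{"x": 0,"y": 0,"z": 0,"rx": 0,"ry": 0,"rz": 0}])

```text
clock: 21.98
tool_pos: [0.394, 0.2198, 0.0386]
orientation: [-180.0, 0.0, -87.8]
force: [0.3, -0.5, -1.5]
opening: 0.0176
gripper_force: 29.9
```

play_rows(motion=[{"x": 0,"y": 0,"z": 0,"rx": 0,"ry": 0,"rz": 0},{"x": 0,"y": 0,"z": 0,"rx": 0,"ry": 0,"rz": 0},{"x": 0,"y": 0,"z": 0,"rx": 0,"ry": 0,"rz": 0},{"x": 0,"y": 0,"z": 0,"rx": 0,"ry": 0,"rz": 0},{"x": 0,"y": 0,"z": 0,"rx": 0,"ry": 0,"rz": 0}], fingers=0.136)

```text
clock: 22.6
tool_pos: [0.394, 0.2197, 0.0385]
orientation: [-180.0, 0.0, -87.8]
force: [-0.4, 0.7, 0.4]
opening: 0.0498
gripper_force: 0.0
```

play_rows(motion=[{"x": 0,"y": 0,"z": -0.4,"rx": 0,"ry": 0,"rz": 0},{"x": 0,"y": 0,"z": -1,"rx": 0,"ry": 0,"rz": 0},{"x": 0,"y": 0,"z": -1,"rx": 0,"ry": 0,"rz": 0},{"x": 0,"y": 0,"z": -1,"rx": 0,"ry": 0,"rz": 0},{"x": 0,"y": 0,"z": -1,"rx": 0,"ry": 0,"rz": 0},{"x": 0,"y": 0,"z": -1,"rx": 0,"ry": 0,"rz": 0},{"x": 0,"y": 0,"z": -1,"rx": 0,"ry": 0,"rz": 0},{"x": 0,"y": 0,"z": 0,"rx": 0,"ry": 0,"rz": 0}], fingers=1)

```text
clock: 23.6
tool_pos: [0.3948, 0.2205, 0.2011]
orientation: [-179.8, 0.2, -87.8]
force: [-0.9, 0.4, -0.8]
opening: 0.0876
gripper_force: 0.0
```

```bash
python3 - <<'E'
from h import *
b=cams.snapshot("top");cv2.imwrite("pics/t1raw.png",b)
s=cams.snapshot("scene");cv2.imwrite("pics/s1raw.png",s)
b=b[140:250,225:345]; s=s[155:265,150:350]
cv2.imwrite("pics/c4.png",np.vstack([cv2.resize(b,None,fx=4,fy=4,interpolation=cv2.INTER_CUBIC)]))
E
```

```text
(no output)
```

View pics/c4.png

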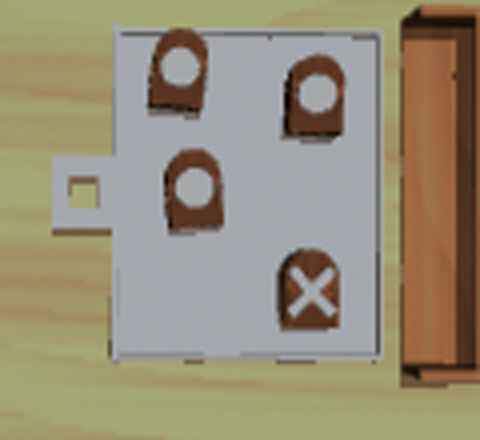

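```bash
cat > blocks.py <<'E'
from h import *
def blocks(img,roi,z=.052):
    x0,y0,x1,y1=roi; c=img[y0:y1,x0:x1]; k=8
    c=cv2.resize(c,None,fx=k,fy=k,interpolation=cv2.INTER_CUBIC).astype(int)
    red=((c[...,2]-c[...,0]>25)&(c[...,2]>75)&(c[...,1]<110)).astype(np.uint8)
    for q in cv2.findContours(red,cv2.RETR_EXTERNAL,cv2.CHAIN_APPROX_NONE)[0]:
        if cv2.contourArea(q)<60*k*k: continue
        m=np.zeros(red.shape,np.uint8); cv2.drawContours(m,[q],-1,1,-1)
        P=np.array([ray("top",((u+.5)/k-.5+x0,(v+.5)/k-.5+y0),z)[:2] for u,v in q[:,0]])
        (cx,cy),(w,h),a=cv2.minAreaRect((P*1000).astype(np.float32))
        if w<h: w,h,a=h,w,a-90
        ys,xs=np.nonzero(m&(c.min(2)>140)); t=ray("top",((xs.mean()+.5)/k-.5+x0,(ys.mean()+.5)/k-.5+y0),z)
        print("rect",round(cx),round(cy),"size",round(w),round(h),"yaw",round((a+90)%180-90,1),"tag",np.round(t[:2]*1000))
E
python3 - <<'E'
from blocks import *
t=cv2.imread("pics/t1raw.png"); blocks(t,(254,146,322,232))
for n,u,v in(("hole",84,193),("panT",116,35),("panB",114,352)):print(n,ray("top",((u+.5)/4-.5+225,(v+.5)/4-.5+140),.034))
E
```

```text
rect 469 -173 size 65 47 yaw 0.7 tag [nan nan]
rect 548 -76 size 65 46 yaw 6.4 tag [550. -77.]
rect 628 -176 size 65 43 yaw -0.8 tag [ 629. -176.]
rect 647 -62 size 64 45 yaw -4.2 tag [648. -63.]
hole [0.5429856 0.01205   0.034    ]
panT [ 0.67424145 -0.01074974  0.034     ]
panB [ 0.41311611 -0.01618626  0.034     ]blocks.py:12: RuntimeWarning: Mean of empty slice.
  ys,xs=np.nonzero(m&(c.min(2)>140)); t=ray("top",((xs.mean()+.5)/k-.5+x0,(ys.mean()+.5)/k-.5+y0),z)
  ret = ret.dtype.type(ret / rcount)
```

play_rows(motion=[{"x": 0.975,"y": -0.805,"z": 0.33,"rx": 0,"ry": 0,"rz": 0},{"x": 0.975,"y": -0.805,"z": 0.33,"rx": 0,"ry": 0,"rz": 0},{"x": 0.975,"y": -0.805,"z": 0.33,"rx": 0,"ry": 0,"rz": 0},{"x": 0.975,"y": -0.805,"z": 0.33,"rx": 0,"ry": 0,"rz": 0},{"x": 0.975,"y": -0.805,"z": 0.33,"rx": 0,"ry": 0,"rz": 0},{"x": 0.975,"y": -0.805,"z": 0.33,"rx": 0,"ry": 0,"rz": 0},{"x": 0.975,"y": -0.805,"z": 0.33,"rx": 0,"ry": 0,"rz": 0},{"x": 0.975,"y": -0.805,"z": 0.33,"rx": 0,"ry": 0,"rz": 0},{"x": 0.975,"y": -0.805,"z": 0.33,"rx": 0,"ry": 0,"rz": 0},{"x": 0.975,"y": -0.805,"z": 0.33,"rx": 0,"ry": 0,"rz": 0},{"x": 0.975,"y": -0.805,"z": 0.33,"rx": 0,"ry": 0,"rz": 0},{"x": 0.975,"y": -0.805,"z": 0.33,"rx": 0,"ry": 0,"rz": 0},{"x": 0,"y": 0,"z": 0,"rx": 0,"ry": 0,"rz": 0.8},{"x": 0,"y": 0,"z": 0,"rx": 0,"ry": 0,"rz": 0.8},{"x": 0,"y": 0,"z": 0,"rx": 0,"ry": 0,"rz": 0}], fingers=1)

```text
clock: 25.58
tool_pos: [0.6458, -0.0636, 0.0984]
orientation: [179.9, -0.0, -94.2]
force: [-0.4, 0.1, -0.4]
opening: 0.088
gripper_force: 0.0
```

Descend and grip A.

play_rows(motion=[{"x": 0,"y": 0,"z": 0.6,"rx": 0,"ry": 0,"rz": 0},{"x": 0,"y": 0,"z": 0.6,"rx": 0,"ry": 0,"rz": 0},{"x": 0,"y": 0,"z": 0.6,"rx": 0,"ry": 0,"rz": 0},{"x": 0,"y": 0,"z": 0.5,"rx": 0,"ry": 0,"rz": 0},{"x": 0,"y": 0,"z": 0.35,"rx": 0,"ry": 0,"rz": 0},{"x": 0,"y": 0,"z": 0,"rx": 0,"ry": 0,"rz": 0}])

```text
clock: 26.32
tool_pos: [0.6461, -0.0634, 0.0324]
orientation: [179.9, -0.0, -94.2]
force: [0.4, 0.6, -0.4]
opening: 0.0874
gripper_force: 0.0
```

play_rows(motion=[{"x": 0,"y": 0,"z": 0,"rx": 0,"ry": 0,"rz": 0},{"x": 0,"y": 0,"z": 0,"rx": 0,"ry": 0,"rz": 0},{"x": 0,"y": 0,"z": 0,"rx": 0,"ry": 0,"rz": 0},{"x": 0,"y": 0,"z": 0,"rx": 0,"ry": 0,"rz": 0},{"x": 0,"y": 0,"z": 0,"rx": 0,"ry": 0,"rz": 0},{"x": 0,"y": 0,"z": 0,"rx": 0,"ry": 0,"rz": 0}], fingers=-1)

```text
clock: 27.08
tool_pos: [0.6468, -0.0633, 0.0338]
orientation: [-180.0, 0.0, -94.2]
force: [-0.8, 0.6, 5.1]
opening: 0.0637
gripper_force: 30.0
```

play_rows(motion=[{"x": 0,"y": 0,"z": -0.4,"rx": 0,"ry": 0,"rz": 0},{"x": 0,"y": 0,"z": -0.7,"rx": 0,"ry": 0,"rz": 0},{"x": 0,"y": 0,"z": -1,"rx": 0,"ry": 0,"rz": 0},{"x": 0,"y": 0,"z": -1,"rx": 0,"ry": 0,"rz": 0},{"x": -0.938,"y": 0.461,"z": 0,"rx": 0,"ry": 0,"rz": 0},{"x": -0.938,"y": 0.461,"z": 0,"rx": 0,"ry": 0,"rz": 0},{"x": -0.938,"y": 0.461,"z": 0,"rx": 0,"ry": 0,"rz": 0},{"x": -0.938,"y": 0.461,"z": 0,"rx": 0,"ry": 0,"rz": 0},{"x": -0.938,"y": 0.461,"z": 0,"rx": 0,"ry": 0,"rz": 0},{"x": -0.938,"y": 0.461,"z": 0,"rx": 0,"ry": 0,"rz": 0},{"x": -0.938,"y": 0.461,"z": 0,"rx": 0,"ry": 0,"rz": 0},{"x": -0.938,"y": 0.461,"z": 0,"rx": 0,"ry": 0,"rz": 0},{"x": -0.938,"y": 0.461,"z": 0,"rx": 0,"ry": 0,"rz": 0},{"x": -0.938,"y": 0.461,"z": 0,"rx": 0,"ry": 0,"rz": 0},{"x": -0.938,"y": 0.461,"z": 0,"rx": 0,"ry": 0,"rz": 0},{"x": -0.938,"y": 0.461,"z": 0,"rx": 0,"ry": 0,"rz": 0},{"x": -0.938,"y": 0.461,"z": 0,"rx": 0,"ry": 0,"rz": 0},{"x": -0.938,"y": 0.461,"z": 0,"rx": 0,"ry": 0,"rz": 0},{"x": 0,"y": 0,"z": 0,"rx": 0,"ry": 0,"rz": 0},{"x": 0,"y": 0,"z": 0,"rx": 0,"ry": 0,"rz": 0}])

```text
clock: 29.58
tool_pos: [0.5098, 0.2758, 0.1114]
orientation: [-180.0, 0.0, -94.2]
force: [0.6, 0.2, -1.0]
opening: 0.0635
gripper_force: 30.0
```

Down to ~0.028, check the force, then settle.

play_rows(motion=[{"x": 0,"y": 0,"z": 0.9,"rx": 0,"ry": 0,"rz": 0},{"x": 0,"y": 0,"z": 0.8,"rx": 0,"ry": 0,"rz": 0},{"x": 0,"y": 0,"z": 0.6,"rx": 0,"ry": 0,"rz": 0},{"x": 0,"y": 0,"z": 0.5,"rx": 0,"ry": 0,"rz": 0},{"x": 0,"y": 0,"z": 0.32,"rx": 0,"ry": 0,"rz": 0},{"x": 0,"y": 0,"z": 0.16,"rx": 0,"ry": 0,"rz": 0},{"x": 0,"y": 0,"z": 0,"rx": 0,"ry": 0,"rz": 0}])

```text
clock: 30.45
tool_pos: [0.5098, 0.276, 0.0288]
orientation: [180.0, -0.0, -94.2]
force: [-0.3, 0.5, -0.8]
opening: 0.0635
gripper_force: 30.0
```

play_rows(motion=[{"x": 0,"y": 0,"z": 0.06,"rx": 0,"ry": 0,"rz": 0},{"x": 0,"y": 0,"z": 0,"rx": 0,"ry": 0,"rz": 0}])

```text
clock: 30.7
tool_pos: [0.5098, 0.2761, 0.0275]
orientation: [-180.0, 0.0, -94.2]
force: [0.2, -0.2, -1.2]
opening: 0.0635
gripper_force: 30.0
```

play_rows(motion=[{"x": 0,"y": 0,"z": 0.04,"rx": 0,"ry": 0,"rz": 0},{"x": 0,"y": 0,"z": 0,"rx": 0,"ry": 0,"rz": 0}])

```text
clock: 30.95
tool_pos: [0.5099, 0.2761, 0.0268]
orientation: [-180.0, 0.0, -94.2]
force: [-2.0, 0.1, 3.6]
opening: 0.0637
gripper_force: 30.0
```

play_rows(motion=[{"x": 0,"y": 0,"z": 0,"rx": 0,"ry": 0,"rz": 0},{"x": 0,"y": 0,"z": 0,"rx": 0,"ry": 0,"rz": 0},{"x": 0,"y": 0,"z": 0,"rx": 0,"ry": 0,"rz": 0},{"x": 0,"y": 0,"z": 0,"rx": 0,"ry": 0,"rz": 0},{"x": 0,"y": 0,"z": 0,"rx": 0,"ry": 0,"rz": 0},{"x": 0,"y": 0,"z": -0.6,"rx": 0,"ry": 0,"rz": 0},{"x": 0,"y": 0,"z": -1,"rx": 0,"ry": 0,"rz": 0},{"x": 0,"y": 0,"z": -1,"rx": 0,"ry": 0,"rz": 0},{"x": 0,"y": 0,"z": -1,"rx": 0,"ry": 0,"rz": 0},{"x": 0,"y": 0,"z": -1,"rx": 0,"ry": 0,"rz": 0},{"x": 0,"y": 0,"z": 0,"rx": 0,"ry": 0,"rz": 0}], fingers=1)

```text
clock: 32.33
tool_pos: [0.5109, 0.2769, 0.1447]
orientation: [-179.8, 0.2, -94.2]
force: [0.2, -0.3, -0.7]
opening: 0.0873
gripper_force: 0.0
```

```bash
python3 - <<'E' 2>/dev/null
from blocks import *
t=cams.snapshot("top");cv2.imwrite("pics/t2raw.png",t);blocks(t,(254,146,322,232))
E
```

```text
rect 469 -173 size 65 47 yaw 0.7 tag [nan nan]
rect 548 -76 size 65 46 yaw 6.4 tag [550. -77.]
rect 628 -176 size 65 43 yaw -0.8 tag [ 629. -176.]
```

play_rows(motion=[{"x": 0.999,"y": -0.182,"z": 0.1,"rx": 0,"ry": 0,"rz": 0},{"x": 0.999,"y": -0.182,"z": 0.1,"rx": 0,"ry": 0,"rz": 0},{"x": 0.999,"y": -0.182,"z": 0.1,"rx": 0,"ry": 0,"rz": 0},{"x": 0.999,"y": -0.182,"z": 0.1,"rx": 0,"ry": 0,"rz": 0},{"x": 0.999,"y": -0.182,"z": 0.1,"rx": 0,"ry": 0,"rz": 0},{"x": 0.999,"y": -0.182,"z": 0.1,"rx": 0,"ry": 0,"rz": 0},{"x": 0.999,"y": -0.182,"z": 0.1,"rx": 0,"ry": 0,"rz": 0},{"x": 0.999,"y": -0.182,"z": 0.1,"rx": 0,"ry": 0,"rz": 0},{"x": 0.999,"y": -0.182,"z": 0.1,"rx": 0,"ry": 0,"rz": 0},{"x": 0.999,"y": -0.182,"z": 0.1,"rx": 0,"ry": 0,"rz": 0},{"x": 0.999,"y": -0.182,"z": 0.1,"rx": 0,"ry": 0,"rz": 0},{"x": 0.999,"y": -0.182,"z": 0.1,"rx": 0,"ry": 0,"rz": 0},{"x": 0.999,"y": -0.182,"z": 0.1,"rx": 0,"ry": 0,"rz": 0},{"x": 0.999,"y": -0.182,"z": 0.1,"rx": 0,"ry": 0,"rz": 0},{"x": 0,"y": 0,"z": 0,"rx": 0,"ry": 0,"rz": -0.75},{"x": 0,"y": 0,"z": 0,"rx": 0,"ry": 0,"rz": -0.75},{"x": 0,"y": 0,"z": 0,"rx": 0,"ry": 0,"rz": -0.75},{"x": 0,"y": 0,"z": 0,"rx": 0,"ry": 0,"rz": 0}])

```text
clock: 34.62
tool_pos: [0.5466, -0.0787, 0.1057]
orientation: [179.9, -0.0, -85.3]
force: [-0.7, -0.1, -0.1]
opening: 0.0878
gripper_force: 0.0
```

play_rows(motion=[{"x": -0.08,"y": -0.09,"z": 0.7,"rx": 0,"ry": 0,"rz": 0},{"x": 0,"y": 0,"z": 0.7,"rx": 0,"ry": 0,"rz": 0},{"x": 0,"y": 0,"z": 0.7,"rx": 0,"ry": 0,"rz": 0},{"x": 0,"y": 0,"z": 0.5,"rx": 0,"ry": 0,"rz": 0},{"x": 0,"y": 0,"z": 0.33,"rx": 0,"ry": 0,"rz": 0},{"x": 0,"y": 0,"z": 0,"rx": 0,"ry": 0,"rz": 0}])

```text
clock: 35.38
tool_pos: [0.5492, -0.0755, 0.0325]
orientation: [179.9, -0.0, -85.2]
force: [0.2, -0.4, -0.1]
opening: 0.0882
gripper_force: 0.0
```

play_rows(motion=[{"x": 0,"y": 0,"z": 0,"rx": 0,"ry": 0,"rz": 0},{"x": 0,"y": 0,"z": 0,"rx": 0,"ry": 0,"rz": 0},{"x": 0,"y": 0,"z": 0,"rx": 0,"ry": 0,"rz": 0},{"x": 0,"y": 0,"z": 0,"rx": 0,"ry": 0,"rz": 0},{"x": 0,"y": 0,"z": 0,"rx": 0,"ry": 0,"rz": 0},{"x": 0,"y": 0,"z": 0,"rx": 0,"ry": 0,"rz": 0}], fingers=-1)

```text
clock: 36.12
tool_pos: [0.5498, -0.0752, 0.0334]
orientation: [-180.0, -0.0, -85.2]
force: [-1.4, 1.7, 5.8]
opening: 0.0638
gripper_force: 30.0
```

play_rows(motion=[{"x": 0,"y": 0,"z": -0.4,"rx": 0,"ry": 0,"rz": 0},{"x": 0,"y": 0,"z": -0.7,"rx": 0,"ry": 0,"rz": 0},{"x": 0,"y": 0,"z": -1,"rx": 0,"ry": 0,"rz": 0.76},{"x": 0,"y": 0,"z": -1,"rx": 0,"ry": 0,"rz": 0.76},{"x": 0,"y": 0,"z": 0,"rx": 0,"ry": 0,"rz": 0.76},{"x": -0.924,"y": 0.221,"z": 0,"rx": 0,"ry": 0,"rz": 0},{"x": -0.924,"y": 0.221,"z": 0,"rx": 0,"ry": 0,"rz": 0},{"x": -0.924,"y": 0.221,"z": 0,"rx": 0,"ry": 0,"rz": 0},{"x": -0.924,"y": 0.221,"z": 0,"rx": 0,"ry": 0,"rz": 0},{"x": -0.924,"y": 0.221,"z": 0,"rx": 0,"ry": 0,"rz": 0},{"x": -0.924,"y": 0.221,"z": 0,"rx": 0,"ry": 0,"rz": 0},{"x": -0.924,"y": 0.221,"z": 0,"rx": 0,"ry": 0,"rz": 0},{"x": -0.924,"y": 0.221,"z": 0,"rx": 0,"ry": 0,"rz": 0},{"x": -0.924,"y": 0.221,"z": 0,"rx": 0,"ry": 0,"rz": 0},{"x": -0.924,"y": 0.221,"z": 0,"rx": 0,"ry": 0,"rz": 0},{"x": -0.924,"y": 0.221,"z": 0,"rx": 0,"ry": 0,"rz": 0},{"x": -0.924,"y": 0.221,"z": 0,"rx": 0,"ry": 0,"rz": 0},{"x": 0,"y": 0,"z": 0,"rx": 0,"ry": 0,"rz": 0},{"x": 0,"y": 0,"z": 0,"rx": 0,"ry": 0,"rz": 0}])

```text
clock: 38.5
tool_pos: [0.5043, 0.2058, 0.1106]
orientation: [180.0, -0.0, -94.3]
force: [-1.1, 0.5, -0.8]
opening: 0.0637
gripper_force: 30.0
```

play_rows(motion=[{"x": 0,"y": 0,"z": 0.9,"rx": 0,"ry": 0,"rz": 0},{"x": 0,"y": 0,"z": 0.8,"rx": 0,"ry": 0,"rz": 0},{"x": 0,"y": 0,"z": 0.6,"rx": 0,"ry": 0,"rz": 0},{"x": 0,"y": 0,"z": 0.5,"rx": 0,"ry": 0,"rz": 0},{"x": 0,"y": 0,"z": 0.32,"rx": 0,"ry": 0,"rz": 0},{"x": 0,"y": 0,"z": 0.16,"rx": 0,"ry": 0,"rz": 0},{"x": 0,"y": 0,"z": 0.04,"rx": 0,"ry": 0,"rz": 0},{"x": 0,"y": 0,"z": 0.03,"rx": 0,"ry": 0,"rz": 0},{"x": 0,"y": 0,"z": 0,"rx": 0,"ry": 0,"rz": 0}])

```text
clock: 39.62
tool_pos: [0.5046, 0.2063, 0.0271]
orientation: [-180.0, 0.0, -94.3]
force: [0.1, 0.0, -0.2]
opening: 0.0637
gripper_force: 30.0
```

Down 0.5 mm more, release, rise.

play_rows(motion=[{"x": 0,"y": 0,"z": 0.03,"rx": 0,"ry": 0,"rz": 0},{"x": 0,"y": 0,"z": 0,"rx": 0,"ry": 0,"rz": 0}])

```text
clock: 39.88
tool_pos: [0.5046, 0.2063, 0.0264]
orientation: [-180.0, 0.0, -94.3]
force: [-1.3, -0.1, 4.1]
opening: 0.0633
gripper_force: 30.0
```

play_rows(motion=[{"x": 0,"y": 0,"z": 0,"rx": 0,"ry": 0,"rz": 0},{"x": 0,"y": 0,"z": 0,"rx": 0,"ry": 0,"rz": 0},{"x": 0,"y": 0,"z": 0,"rx": 0,"ry": 0,"rz": 0},{"x": 0,"y": 0,"z": 0,"rx": 0,"ry": 0,"rz": 0},{"x": 0,"y": 0,"z": 0,"rx": 0,"ry": 0,"rz": 0},{"x": 0,"y": 0,"z": -0.6,"rx": 0,"ry": 0,"rz": 0},{"x": 0,"y": 0,"z": -1,"rx": 0,"ry": 0,"rz": 0},{"x": 0,"y": 0,"z": -1,"rx": 0,"ry": 0,"rz": 0},{"x": 0,"y": 0,"z": -1,"rx": 0,"ry": 0,"rz": 0},{"x": 0,"y": 0,"z": -0.4,"rx": 0,"ry": 0,"rz": 0},{"x": 0,"y": 0,"z": 0,"rx": 0,"ry": 0,"rz": 0}], fingers=1)

```text
clock: 41.25
tool_pos: [0.5047, 0.2064, 0.1269]
orientation: [-179.9, 0.1, -94.3]
force: [0.1, 0.9, -0.3]
opening: 0.0879
gripper_force: 0.0
```

```bash
python3 - <<'E' 2>/dev/null
from blocks import *
t=cams.snapshot("top");blocks(t,(254,146,322,232))
E
```

```text
rect 469 -173 size 65 47 yaw 0.7 tag [nan nan]
rect 628 -176 size 66 43 yaw -0.8 tag [ 629. -176.]
```

play_rows(motion=[{"x": 0.93,"y": -0.38,"z": 0.06,"rx": 0,"ry": 0,"rz": 0},{"x": 0.93,"y": -0.38,"z": 0.06,"rx": 0,"ry": 0,"rz": 0},{"x": 0.93,"y": -0.38,"z": 0.06,"rx": 0,"ry": 0,"rz": 0},{"x": 0.93,"y": -0.38,"z": 0.06,"rx": 0,"ry": 0,"rz": 0},{"x": 0.93,"y": -0.38,"z": 0.06,"rx": 0,"ry": 0,"rz": 0},{"x": 0.93,"y": -0.38,"z": 0.06,"rx": 0,"ry": 0,"rz": 0},{"x": 0.93,"y": -0.38,"z": 0.06,"rx": 0,"ry": 0,"rz": 0},{"x": 0.93,"y": -0.38,"z": 0.06,"rx": 0,"ry": 0,"rz": 0},{"x": 0.93,"y": -0.38,"z": 0.06,"rx": 0,"ry": 0,"rz": 0},{"x": 0.93,"y": -0.38,"z": 0.06,"rx": 0,"ry": 0,"rz": 0},{"x": 0.93,"y": -0.38,"z": 0.06,"rx": 0,"ry": 0,"rz": 0},{"x": 0.93,"y": -0.38,"z": 0.06,"rx": 0,"ry": 0,"rz": 0},{"x": 0.93,"y": -0.38,"z": 0.06,"rx": 0,"ry": 0,"rz": 0},{"x": 0.93,"y": -0.38,"z": 0.06,"rx": 0,"ry": 0,"rz": 0},{"x": 0.93,"y": -0.38,"z": 0.06,"rx": 0,"ry": 0,"rz": 0},{"x": 0.93,"y": -0.38,"z": 0.06,"rx": 0,"ry": 0,"rz": 0},{"x": 0,"y": 0,"z": 0,"rx": 0,"ry": 0,"rz": -0.9},{"x": 0,"y": 0,"z": 0,"rx": 0,"ry": 0,"rz": 0}])

```text
clock: 43.55
tool_pos: [0.6271, -0.1765, 0.1003]
orientation: [179.9, 0.0, -90.8]
force: [0.1, 0.4, -0.2]
opening: 0.0875
gripper_force: 0.0
```

play_rows(motion=[{"x": 0,"y": 0,"z": 0.7,"rx": 0,"ry": 0,"rz": 0},{"x": 0,"y": 0,"z": 0.5,"rx": 0,"ry": 0,"rz": 0},{"x": 0,"y": 0,"z": 0,"rx": 0,"ry": 0,"rz": 0}])

```text
clock: 43.92
tool_pos: [0.6267, -0.176, 0.07]
orientation: [179.8, 0.0, -90.7]
force: [-0.2, 0.2, 0.7]
opening: 0.0875
gripper_force: 0.0
```

play_rows(motion=[{"x": 0,"y": -0.06,"z": 0.6,"rx": 0,"ry": 0,"rz": 0},{"x": 0,"y": 0,"z": 0.5,"rx": 0,"ry": 0,"rz": 0},{"x": 0,"y": 0,"z": 0.4,"rx": 0,"ry": 0,"rz": 0},{"x": 0,"y": 0,"z": 0,"rx": 0,"ry": 0,"rz": 0}])

```text
clock: 44.42
tool_pos: [0.6287, -0.1763, 0.0333]
orientation: [179.9, 0.0, -90.7]
force: [0.8, -1.0, -0.1]
opening: 0.0879
gripper_force: 0.0
```

play_rows(motion=[{"x": 0,"y": 0,"z": 0,"rx": 0,"ry": 0,"rz": 0},{"x": 0,"y": 0,"z": 0,"rx": 0,"ry": 0,"rz": 0},{"x": 0,"y": 0,"z": 0,"rx": 0,"ry": 0,"rz": 0},{"x": 0,"y": 0,"z": 0,"rx": 0,"ry": 0,"rz": 0},{"x": 0,"y": 0,"z": 0,"rx": 0,"ry": 0,"rz": 0},{"x": 0,"y": 0,"z": 0,"rx": 0,"ry": 0,"rz": 0}], fingers=-1)

```text
clock: 45.18
tool_pos: [0.6296, -0.1763, 0.0349]
orientation: [-180.0, -0.0, -90.7]
force: [-1.5, 0.3, 6.1]
opening: 0.0635
gripper_force: 30.0
```

play_rows(motion=[{"x": 0,"y": 0,"z": -0.4,"rx": 0,"ry": 0,"rz": 0},{"x": 0,"y": 0,"z": -0.7,"rx": 0,"ry": 0,"rz": 0},{"x": 0,"y": 0,"z": -1,"rx": 0,"ry": 0,"rz": 0.9},{"x": 0,"y": 0,"z": -1,"rx": 0,"ry": 0,"rz": 0},{"x": -0.929,"y": 0.472,"z": 0,"rx": 0,"ry": 0,"rz": 0},{"x": -0.929,"y": 0.472,"z": 0,"rx": 0,"ry": 0,"rz": 0},{"x": -0.929,"y": 0.472,"z": 0,"rx": 0,"ry": 0,"rz": 0},{"x": -0.929,"y": 0.472,"z": 0,"rx": 0,"ry": 0,"rz": 0},{"x": -0.929,"y": 0.472,"z": 0,"rx": 0,"ry": 0,"rz": 0},{"x": -0.929,"y": 0.472,"z": 0,"rx": 0,"ry": 0,"rz": 0},{"x": -0.929,"y": 0.472,"z": 0,"rx": 0,"ry": 0,"rz": 0},{"x": -0.929,"y": 0.472,"z": 0,"rx": 0,"ry": 0,"rz": 0},{"x": -0.929,"y": 0.472,"z": 0,"rx": 0,"ry": 0,"rz": 0},{"x": -0.929,"y": 0.472,"z": 0,"rx": 0,"ry": 0,"rz": 0},{"x": -0.929,"y": 0.472,"z": 0,"rx": 0,"ry": 0,"rz": 0},{"x": -0.929,"y": 0.472,"z": 0,"rx": 0,"ry": 0,"rz": 0},{"x": -0.929,"y": 0.472,"z": 0,"rx": 0,"ry": 0,"rz": 0},{"x": 0,"y": 0,"z": 0,"rx": 0,"ry": 0,"rz": 0},{"x": 0,"y": 0,"z": 0,"rx": 0,"ry": 0,"rz": 0}])

```text
clock: 47.55
tool_pos: [0.4995, 0.1364, 0.1127]
orientation: [-180.0, 0.0, -94.3]
force: [-0.4, -0.6, 0.0]
opening: 0.0634
gripper_force: 30.0
```

play_rows(motion=[{"x": 0,"y": 0,"z": 0.9,"rx": 0,"ry": 0,"rz": 0},{"x": 0,"y": 0,"z": 0.8,"rx": 0,"ry": 0,"rz": 0},{"x": 0,"y": 0,"z": 0.6,"rx": 0,"ry": 0,"rz": 0},{"x": 0,"y": 0,"z": 0.5,"rx": 0,"ry": 0,"rz": 0},{"x": 0,"y": 0,"z": 0.3,"rx": 0,"ry": 0,"rz": 0},{"x": 0,"y": 0,"z": 0.16,"rx": 0,"ry": 0,"rz": 0},{"x": 0,"y": 0,"z": 0,"rx": 0,"ry": 0,"rz": 0}])

```text
clock: 48.42
tool_pos: [0.4993, 0.1364, 0.0305]
orientation: [180.0, -0.0, -94.3]
force: [-0.1, -1.0, -1.2]
opening: 0.0634
gripper_force: 30.0
```

play_rows(motion=[{"x": 0,"y": 0,"z": 0.07,"rx": 0,"ry": 0,"rz": 0},{"x": 0,"y": 0,"z": 0.04,"rx": 0,"ry": 0,"rz": 0},{"x": 0,"y": 0,"z": 0,"rx": 0,"ry": 0,"rz": 0}])

```text
clock: 48.8
tool_pos: [0.4994, 0.1365, 0.028]
orientation: [-180.0, 0.0, -94.3]
force: [-0.1, -0.0, -0.3]
opening: 0.0632
gripper_force: 30.0
```

play_rows(motion=[{"x": 0,"y": 0,"z": 0.03,"rx": 0,"ry": 0,"rz": 0},{"x": 0,"y": 0,"z": 0,"rx": 0,"ry": 0,"rz": 0}])

```text
clock: 49.05
tool_pos: [0.4994, 0.1365, 0.0279]
orientation: [-180.0, 0.0, -94.3]
force: [-3.6, 0.4, 9.9]
opening: 0.0633
gripper_force: 30.0
```

play_rows(motion=[{"x": 0,"y": 0,"z": 0,"rx": 0,"ry": 0,"rz": 0},{"x": 0,"y": 0,"z": 0,"rx": 0,"ry": 0,"rz": 0},{"x": 0,"y": 0,"z": 0,"rx": 0,"ry": 0,"rz": 0},{"x": 0,"y": 0,"z": 0,"rx": 0,"ry": 0,"rz": 0},{"x": 0,"y": 0,"z": 0,"rx": 0,"ry": 0,"rz": 0},{"x": 0,"y": 0,"z": -0.6,"rx": 0,"ry": 0,"rz": 0},{"x": 0,"y": 0,"z": -1,"rx": 0,"ry": 0,"rz": 0},{"x": 0,"y": 0,"z": -1,"rx": 0,"ry": 0,"rz": 0},{"x": 0,"y": 0,"z": -1,"rx": 0,"ry": 0,"rz": 0},{"x": 0,"y": 0,"z": -0.4,"rx": 0,"ry": 0,"rz": 0},{"x": 0,"y": 0,"z": 0,"rx": 0,"ry": 0,"rz": 0}], fingers=1)

```text
clock: 50.42
tool_pos: [0.4995, 0.1365, 0.1278]
orientation: [-179.9, 0.1, -94.3]
force: [-0.1, 0.3, -1.3]
opening: 0.0876
gripper_force: 0.0
```

```bash
python3 - <<'E' 2>/dev/null
from blocks import *
t=cams.snapshot("top");blocks(t,(254,146,322,232))
# cross tag: white-most pixels near block D
c=t[190:232,290:322].astype(int); m=cv2.inRange(t[200:226,293:312],(150,150,150),(255,255,255)); ys,xs=np.nonzero(m); print(len(xs),xs.mean()+293,ys.mean()+200)
E
```

```text
rect 469 -173 size 65 47 yaw 0.7 tag [nan nan]
243 302.7366255144033 212.5514403292181
```

play_rows(motion=[{"x": 0.96,"y": 0.022,"z": 0.07,"rx": 0,"ry": 0,"rz": 0},{"x": 0.96,"y": 0.022,"z": 0.07,"rx": 0,"ry": 0,"rz": 0},{"x": 0.96,"y": 0.022,"z": 0.07,"rx": 0,"ry": 0,"rz": 0},{"x": 0.96,"y": 0.022,"z": 0.07,"rx": 0,"ry": 0,"rz": 0},{"x": 0.96,"y": 0.022,"z": 0.07,"rx": 0,"ry": 0,"rz": 0},{"x": 0.96,"y": 0.022,"z": 0.07,"rx": 0,"ry": 0,"rz": 0},{"x": 0.96,"y": 0.022,"z": 0.07,"rx": 0,"ry": 0,"rz": 0},{"x": 0.96,"y": 0.022,"z": 0.07,"rx": 0,"ry": 0,"rz": 0},{"x": 0.96,"y": 0.022,"z": 0.07,"rx": 0,"ry": 0,"rz": 0},{"x": 0.96,"y": 0.022,"z": 0.07,"rx": 0,"ry": 0,"rz": 0},{"x": 0.96,"y": 0.022,"z": 0.07,"rx": 0,"ry": 0,"rz": 0},{"x": 0.96,"y": 0.022,"z": 0.07,"rx": 0,"ry": 0,"rz": 0},{"x": 0.96,"y": 0.022,"z": 0.07,"rx": 0,"ry": 0,"rz": 0},{"x": 0,"y": 0,"z": 0,"rx": 0,"ry": 0,"rz": -0.6},{"x": 0,"y": 0,"z": 0,"rx": 0,"ry": 0,"rz": -0.6},{"x": 0,"y": 0,"z": 0.6,"rx": 0,"ry": 0,"rz": 0},{"x": 0,"y": 0,"z": 0.6,"rx": 0,"ry": 0,"rz": 0},{"x": 0,"y": 0,"z": 0,"rx": 0,"ry": 0,"rz": 0}])

```text
clock: 52.72
tool_pos: [0.467, -0.1741, 0.0721]
orientation: [179.8, 0.0, -89.6]
force: [0.5, -0.4, 0.3]
opening: 0.0873
gripper_force: 0.0
```

play_rows(motion=[{"x": 0,"y": -0.06,"z": 0.6,"rx": 0,"ry": 0,"rz": 0},{"x": 0,"y": 0,"z": 0.6,"rx": 0,"ry": 0,"rz": 0},{"x": 0,"y": 0,"z": 0.38,"rx": 0,"ry": 0,"rz": 0},{"x": 0,"y": 0,"z": 0,"rx": 0,"ry": 0,"rz": 0}])

```text
clock: 53.22
tool_pos: [0.4693, -0.1742, 0.0338]
orientation: [179.9, 0.0, -89.5]
force: [0.2, 0.2, 0.7]
opening: 0.0877
gripper_force: 0.0
```

play_rows(motion=[{"x": 0,"y": 0,"z": 0,"rx": 0,"ry": 0,"rz": 0},{"x": 0,"y": 0,"z": 0,"rx": 0,"ry": 0,"rz": 0},{"x": 0,"y": 0,"z": 0,"rx": 0,"ry": 0,"rz": 0},{"x": 0,"y": 0,"z": 0,"rx": 0,"ry": 0,"rz": 0},{"x": 0,"y": 0,"z": 0,"rx": 0,"ry": 0,"rz": 0},{"x": 0,"y": 0,"z": 0,"rx": 0,"ry": 0,"rz": 0}], fingers=-1)

```text
clock: 53.98
tool_pos: [0.4703, -0.1742, 0.0351]
orientation: [-180.0, -0.0, -89.5]
force: [-1.7, 0.5, 6.5]
opening: 0.0639
gripper_force: 30.0
```

play_rows(motion=[{"x": 0,"y": 0,"z": -0.4,"rx": 0,"ry": 0,"rz": 0},{"x": 0,"y": 0,"z": -0.7,"rx": 0,"ry": 0,"rz": 0},{"x": 0,"y": 0,"z": -1,"rx": 0,"ry": 0,"rz": -0.775},{"x": 0,"y": 0,"z": -1,"rx": 0,"ry": 0,"rz": 0},{"x": -0.998,"y": -0.454,"z": 0,"rx": 0,"ry": 0,"rz": 0},{"x": -0.998,"y": -0.454,"z": 0,"rx": 0,"ry": 0,"rz": 0},{"x": -0.998,"y": -0.454,"z": 0,"rx": 0,"ry": 0,"rz": 0},{"x": -0.998,"y": -0.454,"z": 0,"rx": 0,"ry": 0,"rz": 0},{"x": -0.998,"y": -0.454,"z": 0,"rx": 0,"ry": 0,"rz": 0},{"x": -0.998,"y": -0.454,"z": 0,"rx": 0,"ry": 0,"rz": 0},{"x": -0.998,"y": -0.454,"z": 0,"rx": 0,"ry": 0,"rz": 0},{"x": -0.998,"y": -0.454,"z": 0,"rx": 0,"ry": 0,"rz": 0},{"x": -0.998,"y": -0.454,"z": 0,"rx": 0,"ry": 0,"rz": 0},{"x": -0.998,"y": -0.454,"z": 0,"rx": 0,"ry": 0,"rz": 0},{"x": -0.998,"y": -0.454,"z": 0,"rx": 0,"ry": 0,"rz": 0},{"x": -0.998,"y": -0.454,"z": 0,"rx": 0,"ry": 0,"rz": 0},{"x": -0.998,"y": -0.454,"z": 0,"rx": 0,"ry": 0,"rz": 0},{"x": -0.998,"y": -0.454,"z": 0,"rx": 0,"ry": 0,"rz": 0},{"x": -0.998,"y": -0.454,"z": 0,"rx": 0,"ry": 0,"rz": 0},{"x": -0.998,"y": -0.454,"z": 0,"rx": 0,"ry": 0,"rz": 0}])

```text
clock: 56.48
tool_pos: [0.627, 0.2373, 0.1121]
orientation: [180.0, -0.0, -86.4]
force: [-0.0, -1.1, -0.7]
opening: 0.0635
gripper_force: 30.0
```

play_rows(motion=[{"x": 0,"y": 0,"z": 0,"rx": 0,"ry": 0,"rz": 0},{"x": 0,"y": 0,"z": 0.9,"rx": 0,"ry": 0,"rz": 0},{"x": 0,"y": 0,"z": 0.8,"rx": 0,"ry": 0,"rz": 0},{"x": 0,"y": 0,"z": 0.6,"rx": 0,"ry": 0,"rz": 0},{"x": 0,"y": 0,"z": 0.5,"rx": 0,"ry": 0,"rz": 0},{"x": 0,"y": 0,"z": 0.3,"rx": 0,"ry": 0,"rz": 0},{"x": 0,"y": 0,"z": 0.16,"rx": 0,"ry": 0,"rz": 0},{"x": 0,"y": 0,"z": 0,"rx": 0,"ry": 0,"rz": 0}])

```text
clock: 57.48
tool_pos: [0.6266, 0.2355, 0.0308]
orientation: [-180.0, -0.0, -86.4]
force: [0.3, -0.6, -1.4]
opening: 0.0634
gripper_force: 30.0
```

play_rows(motion=[{"x": 0,"y": 0,"z": 0.07,"rx": 0,"ry": 0,"rz": 0},{"x": 0,"y": 0,"z": 0.04,"rx": 0,"ry": 0,"rz": 0},{"x": 0,"y": 0,"z": 0,"rx": 0,"ry": 0,"rz": 0}])

```text
clock: 57.85
tool_pos: [0.6266, 0.2356, 0.0282]
orientation: [-180.0, 0.0, -86.4]
force: [-0.8, 1.0, -0.9]
opening: 0.0633
gripper_force: 30.0
```

play_rows(motion=[{"x": 0,"y": 0,"z": 0.03,"rx": 0,"ry": 0,"rz": 0},{"x": 0,"y": 0,"z": 0,"rx": 0,"ry": 0,"rz": 0}])

```text
clock: 58.1
tool_pos: [0.6266, 0.2356, 0.0282]
orientation: [-180.0, 0.0, -86.4]
force: [-2.5, -0.3, 5.4]
opening: 0.0638
gripper_force: 30.0
```

play_rows(motion=[{"x": 0,"y": 0,"z": 0,"rx": 0,"ry": 0,"rz": 0},{"x": 0,"y": 0,"z": 0,"rx": 0,"ry": 0,"rz": 0},{"x": 0,"y": 0,"z": 0,"rx": 0,"ry": 0,"rz": 0},{"x": 0,"y": 0,"z": 0,"rx": 0,"ry": 0,"rz": 0},{"x": 0,"y": 0,"z": 0,"rx": 0,"ry": 0,"rz": 0},{"x": 0,"y": 0,"z": -0.6,"rx": 0,"ry": 0,"rz": 0},{"x": 0,"y": 0,"z": -1,"rx": 0,"ry": 0,"rz": 0},{"x": 0,"y": 0,"z": -1,"rx": 0,"ry": 0,"rz": 0},{"x": 0,"y": 0,"z": -1,"rx": 0,"ry": 0,"rz": 0},{"x": 0,"y": 0,"z": -0.4,"rx": 0,"ry": 0,"rz": 0},{"x": 0,"y": 0,"z": 0,"rx": 0,"ry": 0,"rz": 0}], fingers=1)

```text
clock: 59.48
tool_pos: [0.6268, 0.2358, 0.1283]
orientation: [-179.9, 0.1, -86.4]
force: [-0.4, -1.2, -0.1]
opening: 0.0875
gripper_force: 0.0
```

play_rows(motion=[{"x": 0.83,"y": 0.472,"z": 0,"rx": 0,"ry": 0,"rz": 0},{"x": 0.83,"y": 0.472,"z": 0,"rx": 0,"ry": 0,"rz": 0},{"x": 0.83,"y": 0.472,"z": 0,"rx": 0,"ry": 0,"rz": 0},{"x": 0.83,"y": 0.472,"z": 0,"rx": 0,"ry": 0,"rz": 0},{"x": 0.83,"y": 0.472,"z": 0,"rx": 0,"ry": 0,"rz": 0},{"x": 0.83,"y": 0.472,"z": 0,"rx": 0,"ry": 0,"rz": 0},{"x": 0.83,"y": 0.472,"z": 0,"rx": 0,"ry": 0,"rz": 0},{"x": 0.83,"y": 0.472,"z": 0,"rx": 0,"ry": 0,"rz": 0},{"x": 0,"y": 0,"z": 0,"rx": 0,"ry": 0,"rz": 0.6},{"x": 0,"y": 0,"z": 0,"rx": 0,"ry": 0,"rz": 0},{"x": 0,"y": 0,"z": 0,"rx": 0,"ry": 0,"rz": 0}], fingers=-1)

```text
clock: 60.85
tool_pos: [0.5426, 0.0637, 0.1273]
orientation: [-180.0, 0.0, -88.8]
force: [-0.3, 0.1, 0.1]
opening: 0.0004
gripper_force: 0.0
```

```bash
python3 - <<'E'
from h import *
a=cams.snapshot("scene")[150:270,150:370]
cv2.imwrite("pics/c5.png",cv2.resize(a,None,fx=3.6,fy=3.6,interpolation=cv2.INTER_CUBIC))
E
```

```text
(no output)
```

View pics/c5.png

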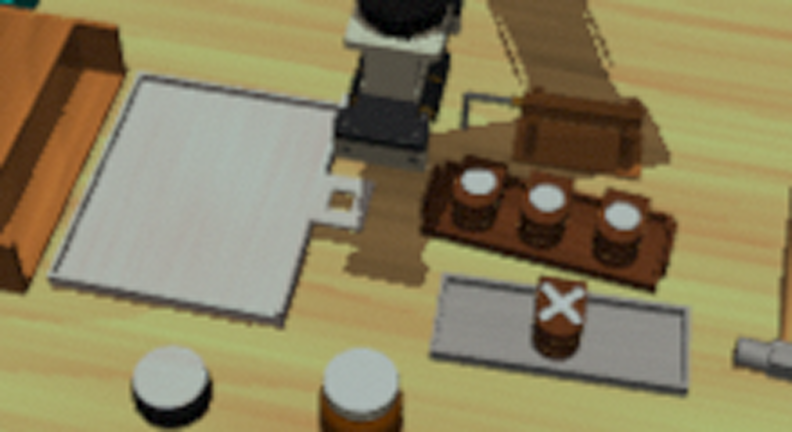

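play_rows(motion=[{"x": 0,"y": 0,"z": 0.9,"rx": 0,"ry": 0,"rz": 0},{"x": 0,"y": 0,"z": 0.9,"rx": 0,"ry": 0,"rz": 0},{"x": 0,"y": 0,"z": 0.9,"rx": 0,"ry": 0,"rz": 0},{"x": 0,"y": 0,"z": 0.8,"rx": 0,"ry": 0,"rz": 0},{"x": 0,"y": 0,"z": 0.6,"rx": 0,"ry": 0,"rz": 0},{"x": 0,"y": 0,"z": 0.35,"rx": 0,"ry": 0,"rz": 0},{"x": 0,"y": 0,"z": 0,"rx": 0,"ry": 0,"rz": 0}])

```text
clock: 61.78
tool_pos: [0.5424, 0.0639, 0.0156]
orientation: [180.0, -0.0, -88.8]
force: [0.1, -0.1, -0.2]
opening: 0.0001
gripper_force: 0.0
```

play_rows(motion=[{"x": 0.3,"y": 0,"z": 0,"rx": 0,"ry": 0,"rz": 0},{"x": 0.3,"y": 0,"z": 0,"rx": 0,"ry": 0,"rz": 0},{"x": 0.4,"y": 0,"z": 0,"rx": 0,"ry": 0,"rz": 0},{"x": 0.55,"y": 0,"z": 0,"rx": 0,"ry": 0,"rz": 0},{"x": 0.55,"y": 0,"z": 0,"rx": 0,"ry": 0,"rz": 0},{"x": 0.55,"y": 0,"z": 0,"rx": 0,"ry": 0,"rz": 0},{"x": 0.55,"y": 0,"z": 0,"rx": 0,"ry": 0,"rz": 0},{"x": 0.55,"y": 0,"z": 0,"rx": 0,"ry": 0,"rz": 0},{"x": 0.55,"y": 0,"z": 0,"rx": 0,"ry": 0,"rz": 0},{"x": 0.55,"y": 0,"z": 0,"rx": 0,"ry": 0,"rz": 0},{"x": 0.55,"y": 0,"z": 0,"rx": 0,"ry": 0,"rz": 0},{"x": 0.55,"y": 0,"z": 0,"rx": 0,"ry": 0,"rz": 0},{"x": 0.55,"y": 0,"z": 0,"rx": 0,"ry": 0,"rz": 0},{"x": 0.55,"y": 0,"z": 0,"rx": 0,"ry": 0,"rz": 0},{"x": 0.55,"y": 0,"z": 0,"rx": 0,"ry": 0,"rz": 0},{"x": 0.55,"y": 0,"z": 0,"rx": 0,"ry": 0,"rz": 0},{"x": 0.55,"y": 0,"z": 0,"rx": 0,"ry": 0,"rz": 0},{"x": 0.4,"y": 0,"z": 0,"rx": 0,"ry": 0,"rz": 0},{"x": 0.3,"y": 0,"z": 0,"rx": 0,"ry": 0,"rz": 0}])

```text
clock: 64.15
tool_pos: [0.5472, -0.1717, 0.0159]
orientation: [180.0, 0.0, -88.9]
force: [1.2, 1.8, 0.3]
opening: 0.0006
gripper_force: 0.9
```

play_rows(motion=[{"x": 0.1,"y": 0,"z": 0,"rx": 0,"ry": 0,"rz": 0},{"x": 0.1,"y": 0,"z": 0,"rx": 0,"ry": 0,"rz": 0}])

```text
clock: 64.4
tool_pos: [0.5471, -0.176, 0.0159]
orientation: [180.0, 0.0, -88.8]
force: [1.3, 2.1, -0.2]
opening: 0.0004
gripper_force: 0.8
```

play_rows(motion=[{"x": 0.1,"y": 0,"z": 0,"rx": 0,"ry": 0,"rz": 0},{"x": 0.1,"y": 0,"z": 0,"rx": 0,"ry": 0,"rz": 0},{"x": 0.1,"y": 0,"z": 0,"rx": 0,"ry": 0,"rz": 0}])

```text
clock: 64.78
tool_pos: [0.5473, -0.1835, 0.0159]
orientation: [180.0, 0.0, -88.8]
force: [-0.6, 1.5, -0.4]
opening: 0.0004
gripper_force: 0.8
```

play_rows(motion=[{"x": 0.08,"y": 0,"z": 0,"rx": 0,"ry": 0,"rz": 0},{"x": 0.08,"y": 0,"z": 0,"rx": 0,"ry": 0,"rz": 0}])

```text
clock: 65.03
tool_pos: [0.5474, -0.1876, 0.0159]
orientation: [180.0, 0.0, -88.8]
force: [-1.4, 1.3, -0.0]
opening: 0.0004
gripper_force: 0.8
```

play_rows(motion=[{"x": 0.08,"y": 0,"z": 0,"rx": 0,"ry": 0,"rz": 0}])

```text
clock: 65.15
tool_pos: [0.5475, -0.1896, 0.0159]
orientation: [180.0, 0.0, -88.8]
force: [-1.6, 0.8, -0.3]
opening: 0.0005
gripper_force: 0.8
```

play_rows(motion=[{"x": 0.07,"y": 0,"z": 0,"rx": 0,"ry": 0,"rz": 0},{"x": 0.05,"y": 0,"z": 0,"rx": 0,"ry": 0,"rz": 0}])

```text
clock: 65.4
tool_pos: [0.5475, -0.1911, 0.0159]
orientation: [180.0, 0.1, -88.9]
force: [-2.5, 17.9, 5.7]
opening: 0.0003
gripper_force: 9.0
```

play_rows(motion=[{"x": 0.06,"y": 0,"z": 0,"rx": 0,"ry": 0,"rz": 0}])

```text
clock: 65.53
tool_pos: [0.5475, -0.1912, 0.0159]
orientation: [180.0, 0.2, -88.9]
force: [-3.8, 27.9, 8.1]
opening: 0.0006
gripper_force: 14.1
```

play_rows(motion=[{"x": 0.06,"y": 0,"z": 0,"rx": 0,"ry": 0,"rz": 0}])

```text
clock: 65.65
tool_pos: [0.5475, -0.1914, 0.0159]
orientation: [180.0, 0.3, -88.9]
force: [-5.0, 37.9, 9.9]
opening: 0.0001
gripper_force: 18.7
```

play_rows(motion=[{"x": -0.3,"y": 0,"z": 0,"rx": 0,"ry": 0,"rz": 0},{"x": -0.5,"y": 0,"z": 0,"rx": 0,"ry": 0,"rz": 0},{"x": -0.8,"y": 0,"z": 0,"rx": 0,"ry": 0,"rz": 0},{"x": 0,"y": 0,"z": -0.8,"rx": 0,"ry": 0,"rz": 0},{"x": 0,"y": 0,"z": -1,"rx": 0,"ry": 0,"rz": 0},{"x": 0,"y": 0,"z": -1,"rx": 0,"ry": 0,"rz": 0},{"x": 0,"y": 0,"z": -1,"rx": 0,"ry": 0,"rz": 0},{"x": 0,"y": 0,"z": -1,"rx": 0,"ry": 0,"rz": 0},{"x": 0,"y": 0,"z": -1,"rx": 0,"ry": 0,"rz": 0},{"x": 0,"y": 0.9,"z": 0,"rx": 0,"ry": 0,"rz": 0},{"x": 0,"y": 0.9,"z": 0,"rx": 0,"ry": 0,"rz": 0},{"x": 0,"y": 0.9,"z": 0,"rx": 0,"ry": 0,"rz": 0},{"x": 0,"y": 0,"z": 0,"rx": 0,"ry": 0,"rz": 0},{"x": 0,"y": 0,"z": 0,"rx": 0,"ry": 0,"rz": 0}])

```text
clock: 67.4
tool_pos: [0.4801, -0.1565, 0.1613]
orientation: [-179.9, -0.0, -88.8]
force: [-0.3, 0.9, 1.0]
opening: 0.0004
gripper_force: 0.0
```

```bash
python3 - <<'E'
from h import *
a=cams.snapshot("scene")[120:290,80:400];b=cams.snapshot("top")[90:250,100:420]
cv2.imwrite("pics/c6.png",np.vstack([cv2.resize(x,(560,290),interpolation=cv2.INTER_CUBIC) for x in(a,b)]))
E
```

```text
(no output)
```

View pics/c6.png

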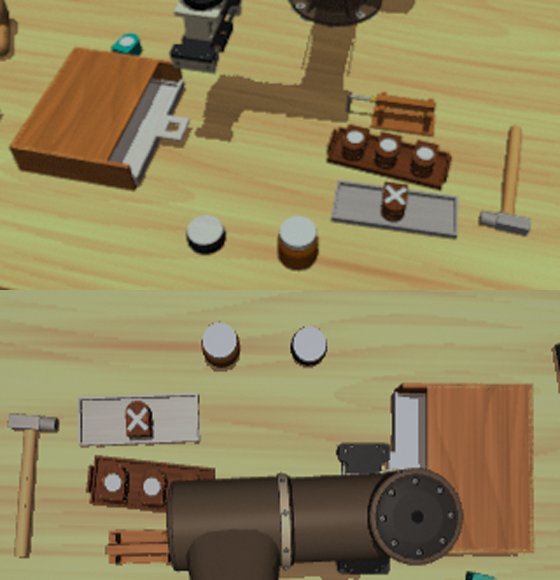

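Tray shut and empty, three round-tagged blocks in the wooden tray, the cross in the steel tray, hook in its rest, bystanders unmoved. Handing in.

```bash
python3 -c "
from plant import workorder
print(workorder.close_job())"
```

```text
the job is handed in; nothing more can be done
None
```

The job is handed in, with no verdict returned: the hook is back in its rest, the three round-tagged blocks are in the wooden tray and the one cross-tagged block in the steel tray. The stock tray is empty and shut, and the jar, tin and hammer look unmoved in the last pictures.

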